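# Gang-load hardwood blanks in a cam vise and tap them down on the parallels

### The arm

A 7-joint arm with a two-finger parallel gripper is mounted at the origin on the work surface. World frame = base frame: x ahead of the robot, y to its left, z up, the work surface at z = 0. Lengths are in m, angles in rad, forces in N, time in s.
With the tool pointing down it reaches from about 0.4 to 0.85 m from the base axis. Payload 10.4 kg.
Tool frame: the origin (TCP) lies between the finger pads; the fingertips stand 22 mm ahead of it and the grasp point (between the pads) lies 3 mm ahead of it (r.nose_length is the distance from the TCP to the fingertips, in m); z points along the fingers, y is the line along which they close (so a half turn about z gives the same grasp; the last joint's range is limited). The gripper opens to 87 mm and grips with 3 to 60 N. Pads are 19 mm wide; open, the fingers measure 117 mm over their backs; the gripper's body (75 mm by 190 mm) begins 51 mm behind the grasp point.
Start: joints at [1.291, 0.332, -0.065, 1.46, 0.022, 1.35, -0.088], TCP at [0.159, -0.605, 0.245] pointing down, gripper open.
Joint ranges: [-2.6, 2.6], [-0.5, 2.12], [-1.47, 1.34], [0.16, 2.42], [-1.27, 4.41], [0.06, 2.06], [-2.6, 2.6]. Speed limits (rad/s): [2.22, 2.22, 2.79, 2.79, 3.14, 3.14, 3.14].

### API

Orientations are given as a unit quaternion [x, y, z, w].
In Python, from bench import readout, cams, r gives the robot as it stands. The module is installed in compiled form; this text tells all that it offers.
- The arm moves only by the tool step_arm, never from a script. Its argument "deltas" is a list that holds one entry, the list of rows, each a list of 7 numbers: the turn, a rotation vector about the tool's x, y, z in rad, then the shift along the tool's x, y, z in m, then the opening in per cent of the stroke, from 0 (shut) to 100 (fully open). A call has 1 to 20 rows; each row is the pose to reach, as a shift and turn from the pose commanded when the call began, along the tool's axes at that moment; what a row does not reach only later rows make up. A row lasts 1/8 s, in which the tool goes at most 62.5 mm and 10.7 degrees, less where a joint would pass 70% of its speed; a pose out of reach is approached as far as the arm can. A call with a gripper value outside its range is refused whole. The fingers move at their own pace and stop on an object; "squeeze" is the grip in N (left out, the last holds). Time passes only in rows, so rows that repeat a pose let the fingers close. It gives the time, the measured TCP pose, the force, the opening and the grip force at its end, in the units of the state.
- readout.read_state(): the state, without advancing time (a new reading comes with each control period).
- cams.camera(name): name is "scene" or "top" or "wrist"; returns a dict with "img" (400x640x3 uint8, red, green, blue), "fx", "fy", "cx", "cy" (pixels), "origin" and "rotation" of the camera in the world; the wrist camera has in their place "T_tool_cam" (4x4, takes a point from camera to tool coordinates, whose origin is the TCP and whose axes are the flange's). Camera axes: x right, y up, looking along -z (the intrinsics and any distortion apply to the point x, -y, -z); pixel columns grow to the right and rows downward; lengths in m; the calibration is good to about 2 mm. A picture is of the moment at which its call begins: read the wrist's pose just before it. There is no depth.
- r.close_job(): hands the job in; it is judged then, once.
The state is a dict: "time": time; "joint_positions": joint angles; "joint_vel": joint speeds; "joint_torque": joint torques, N m; "ee_pos": TCP position; "eef_rot": TCP orientation; "ft_force": force on the tool from outside, world axes, zero at the start; "torque": the same for the moment, N m; "width": finger opening in m; "grip_force": force on a finger pad.
Only numpy, scipy, OpenCV 4.12 (cv2) and the standard library are available. Lean on these libraries where they do the work, as an engineer would, in place of code of your own. Each camera call takes 0.05 s, during which the arm holds its last target. There are 200 camera calls.

### The job

Swing the vise's cam lever fully open, set every hardwood blank that lies on the bench between the jaws with its long side across them, and tap each one down with the mallet (never press or push it home with the gripper) until it sits down on both steel parallels so that they can no longer slide. Only when all are down, swing the cam lever fully back to lock the vise, and leave the mallet on its rubber mat. Leave the dowel block, the white flange and the screwdriver alone.

Things in the scene. Friction and masses are not known exactly. Their poses are not given: they have to be found in the camera images.
- vise: Low self-centring vise, fixed; steel bed 170 (x) x 250 (y) x 12 mm. Origin: underside of the bed at its centre, on the bench; x runs across the jaws, y along them, z up. Two grey jaws, 240 mm long and 47 mm high, close towards x = 0 from both sides, each faced with three sprung aluminium pads, 77 mm long and 52 mm high, centred at y = -80, 0, +80 mm: room for three blanks.
- seat_left (a point): Place for a blank: middle between the pads at the vise's y = +80 mm, at the height of a fully seated blank's underside (28 mm above the bench, on the parallels; its top is then 83 mm). Blanks may go in any of the places or anywhere along the pads.
- seat_mid (a point): The same at y = 0. With the lever open the pads stand 57 mm apart; above 40 mm they slope outwards as a lead-in, 25 deg from upright. So a 60 mm blank set in at x = 0 rests on the lead-ins, its underside about 43 mm above the bench, 15 mm too high. About 8 to 18 N from above, centred on it, drives it down.
- seat_right (a point): The same at y = -80 mm. With the lever locked, empty pads stand 49 mm apart and no blank goes in.
- cam_lever (a joint): The vise's cam lever, turning about an upright pin at one end of the vise. 0 = locked (the arm points along the vise's -x), 1.4 = fully open (the arm points nearly along the vise's -y); it grows turning counter-clockwise seen from above, stays where it is left, and takes about 3 to 8 N at its knob.
- lever_pivot (a point): Point on the axis of the cam lever's pin, 50 mm above the bench, at x = 0, y = -150 mm of the vise.
- lever_knob (a point): Point on the axis of the lever's upright black round knob (22 mm diameter, its smooth part from 63 mm to 100 mm above the bench), 90 mm from the pivot; this point is 85 mm above the bench. The steel arm below it is 16 mm wide and its top is 63 mm above the bench.
- blank1: Hardwood blank, a block 60 (its x) x 40 (its y) x 55 mm high, about 0.10 kg, with a dark bore mark on top, standing on the bench. Origin: centre of its underside, z up. To go in the vise its x must lie along the vise's x (either way round). All blanks are alike; one may be absent (None).
- blank2: Hardwood blank, a block 60 (its x) x 40 (its y) x 55 mm high, about 0.10 kg, with a dark bore mark on top, standing on the bench. Origin: centre of its underside, z up. To go in the vise its x must lie along the vise's x (either way round). All blanks are alike; one may be absent (None).
- blank3: Hardwood blank, a block 60 (its x) x 40 (its y) x 55 mm high, about 0.10 kg, with a dark bore mark on top, standing on the bench. Origin: centre of its underside, z up. To go in the vise its x must lie along the vise's x (either way round). All blanks are alike; one may be absent (None).
- parallel_near: Loose steel parallel, 12 x 240 (its y) x 16 mm high, lying on the vise bed between the jaws, 13 or 14 mm to the -x side of the middle. Origin: centre of its underside (12 mm above the bench); its top is 28 mm above the bench. It stays where it is, under the blanks.
- parallel_far: Loose steel parallel, 12 x 240 (its y) x 16 mm high, lying on the vise bed between the jaws, 13 or 14 mm to the +x side of the middle. Origin: centre of its underside (12 mm above the bench); its top is 28 mm above the bench. It stays where it is, under the blanks.
- mallet: Soft-faced hand mallet standing upright on its striking face: heavy head 60 mm diameter and 34 mm high, above it a straight round wooden handle of 28 mm diameter from 34 to 80 mm. 0.35 kg. Origin: centre of the striking face, z up along the handle. Grip the handle from above and tap with the face.
- mat: Black rubber mat, fixed, 150 x 150 x 3 mm, where the mallet stands. Origin: centre of its underside on the bench.
- dowel_block: Bystander: wooden block 90 x 160 x 35 mm with six upright dowels 55 mm tall. Origin: centre of its underside. Leave alone.
- flange: Bystander: white plastic disc, 90 mm diameter, 18 mm high. Origin: centre of its underside. Leave alone.
- screwdriver: Bystander: screwdriver lying on the bench. Leave alone.
Mind the look-alikes: they are no part of the job. Of the things that look like the mallet, take the one that is farthest to the robot's right at the start. Leave any orange look-alike of the parallel_far alone.

How it is judged:
By the outcome, as a careful person would: the job done as asked, in the order asked, and still so for the second after the job is handed in, with the robot touching nothing.
Of blank1, blank2, blank3 only 2 to 3 are there at a start; the rules pass over those that are not, and their reading is None.
At some moment in a run one of mallet may be knocked a few centimetres aside while the robot is not near it.
Once in a run the grip may slacken for a moment while it holds something.
It also fails if it takes over 210 s, if anything falls off the work surface, if the arm or the gripper's body presses on something with over 40 N, if the wrist force passes 120 N, or if a joint passes its speed limit or range.

## Working session

There is one attempt and no reset: what is moved stays moved. The work goes in short steps, Python scripts to look and compute and a tool call to move; the robot and the scene stay as the last step left them, time stands still between calls to the robot, and variables do not carry over. Pictures are saved under pics/ and viewed, at most 14 in all, crops included, and the job is handed in when it is done.

Besides the shell and the picture viewer there is one more tool, called after "Request:" in YAML: its name, and indented under it one key for each argument. step_arm: Moves the arm, as the interface text tells. Its arguments: {"type":"object","properties":{"deltas":{"type":"array"},"squeeze":{"type":"number"}},"required":["deltas"]}

```bash
mkdir -p pics; cat > h.py <<'E'
from bench import readout, cams, r
import numpy as np, cv2
from scipy.spatial.transform import Rotation as R
def snap(name,fn,crop=None,scale=1):
    c=cams.camera(name); im=c["img"][:,:,::-1]
    cv2.imwrite(f"pics/{fn}_raw.png",im)
    if crop: x0,y0,x1,y1=crop; im=im[y0:y1,x0:x1]
    if scale!=1: im=cv2.resize(im,None,fx=scale,fy=scale,interpolation=cv2.INTER_CUBIC)
    cv2.imwrite(f"pics/{fn}.png",im); return c
def px(c,uv,z,st=None):
    """pixel -> world at height z"""
    if "origin" in c: o=np.array(c["origin"]); M=np.array(c["rotation"])
    else:
        T=np.array(c["T_tool_cam"]); Rt=R.from_quat(st["eef_rot"]).as_matrix()
        M=Rt@T[:3,:3]; o=np.array(st["ee_pos"])+Rt@T[:3,3]
    if M.shape!=(3,3): M=R.from_quat(M).as_matrix()
    d=M@np.array([(uv[0]-c["cx"])/c["fx"],-(uv[1]-c["cy"])/c["fy"],-1.])
    return o+d*(z-o[2])/d[2]
def goal(p,yaw=None):
    """tool-frame shift & turn to world TCP position p with tool y axis at yaw (mod pi), pointing down"""
    s=readout.read_state(); Rt=R.from_quat(s["eef_rot"])
    d=Rt.inv().apply(np.array(p)-s["ee_pos"])
    out=None
    if yaw is not None:
        best=None
        for k in (0,np.pi):
            y=np.array([np.cos(yaw+k),np.sin(yaw+k),0]); z=np.array([0,0,-1.]); x=np.cross(y,z)
            rv=(Rt.inv()*R.from_matrix(np.c_[x,y,z])).as_rotvec()
            if best is None or np.linalg.norm(rv)<np.linalg.norm(best): best=rv
        out=best.round(3)
    print("shift",d.round(4),"turn",out)
E
python3 - <<'E'
from h import *
s=readout.read_state(); print(s)
print(R.from_quat(s["eef_rot"]).as_matrix().round(3))
c=snap("top","top0"); print({k:v for k,v in c.items() if k!="img"})
c=snap("scene","scene0"); print({k:v for k,v in c.items() if k!="img"})
E
```

```text
{'time': 0.0, 'joint_positions': array([ 1.29136405,  0.33283885, -0.06471069,  1.46094689,  0.0216324 ,
        1.34989414, -0.08849846]), 'joint_vel': array([ 0.00014242,  0.00024235,  0.00070982,  0.00165578, -0.0002536 ,
       -0.00059433,  0.00036603]), 'joint_torque': array([-9.59768840e-05, -6.23255539e+01,  2.45708681e-02, -3.89898849e+01,
       -6.14446308e-02,  3.97674751e-02,  1.61381568e-04]), 'ee_pos': array([ 0.15866238, -0.60415709,  0.24377191]), 'eef_rot': array([ 9.91763180e-01,  1.28083220e-01, -1.35203697e-04, -6.82040347e-04]), 'ft_force': array([-0.53276735, -0.49970039,  0.51010326]), 'torque': array([-0.06432086, -0.02142713,  0.02428605]), 'grip_force': 0.0, 'width': 0.08714846901191814}
[[ 0.967  0.254 -0.   ]
 [ 0.254 -0.967  0.001]
 [-0.    -0.001 -1.   ]]
{'fx': 469.5306951155144, 'fy': 469.5306951155144, 'cx': 322.98298605835026, 'cy': 202.10383638311237, 'origin': array([ 0.32577589, -0.04175899,  1.32684792]), 'rotation': array([ 0.06997077, -0.06949945, -0.70121208,  0.70609881])}
{'fx': 434.7984329459433, 'fy': 434.7984329459433, 'cx': 324.08281431142836, 'cy': 199.5774184651279, 'origin': array([ 1.00327056, -0.77942554,  1.12487094]), 'rotation': array([0.33394052, 0.09614891, 0.24176887, 0.90597292])}
```

View pics/top0.png

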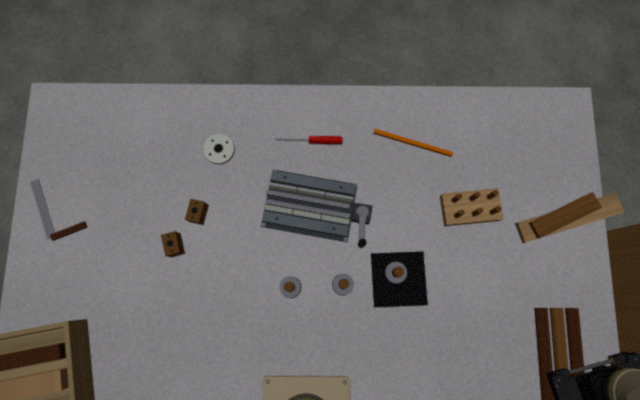

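View pics/scene0.png

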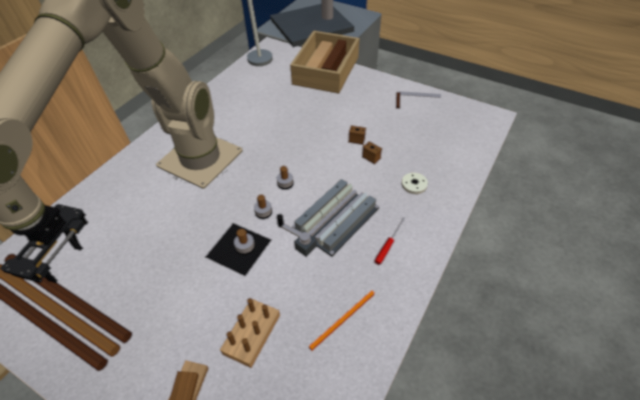

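Top view: two blanks at about (197,211) and (172,244), and the vise at (310,205) with its lever locked and the knob at (362,243). There are three mallet-like things, at (290,287), (343,284) and (398,271). The one at (398,271) is farthest to the robot's right and stands on the mat, so it is the mallet. The orange bar at (412,142) is a look-alike and stays put. Next, one enlarged crop to confirm and measure.

```bash
python3 - <<'E'
from h import *
im=cv2.imread("pics/top0_raw.png")[160:310,155:435]
cv2.imwrite("pics/crop0.png",cv2.resize(im,(784,420),interpolation=cv2.INTER_CUBIC))
c=cams.camera("top")
for n,uv,z in [("knob",(362,243),.1),("pivot",(363,212),.063),("mallet",(398,271),.08),("b1",(197,211),.055),("b2",(172,244),.055)]: print(n,px(c,uv,z).round(3))
E
```

```text
knob [ 0.463 -0.143  0.1  ]
pivot [ 0.552 -0.15   0.063]
mallet [ 0.392 -0.239  0.08 ]
b1 [0.553 0.307 0.055]
b2 [0.462 0.369 0.055]
```

View pics/crop0.png

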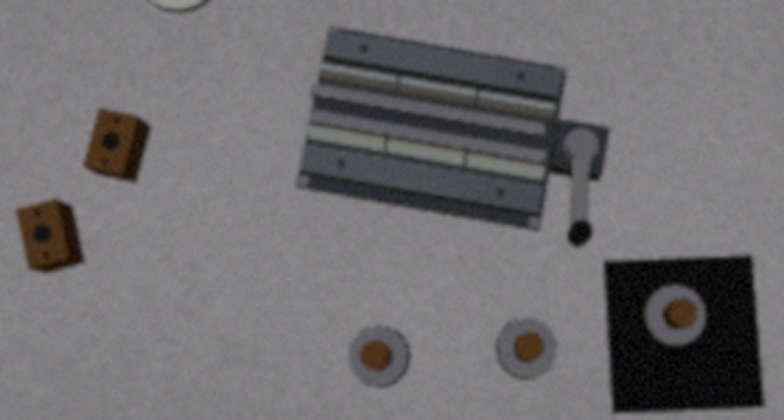

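The crop confirms it: the mallet on the mat at full-frame (398,271) is farthest right, and the other two at (290,287) and (343,284) are decoys. I'll move above the lever and look with the wrist camera.

```bash
python3 - <<'E'
from h import *
goal([0.44,-0.14,0.32],np.radians(80))
E
```

```text
shift [ 0.39   -0.3776 -0.0756] turn [-0.001  0.     0.431]
```

Request:
step_arm:
  deltas:
    - [[0,0,0,0,0,-0.06,100],[0,0,0.2,0.1,-0.1,-0.076,100],[0,0,0.43,0.39,-0.378,-0.076,100],[0,0,0.43,0.39,-0.378,-0.076,100],[0,0,0.43,0.39,-0.378,-0.076,100],[0,0,0.43,0.39,-0.378,-0.076,100],[0,0,0.43,0.39,-0.378,-0.076,100],[0,0,0.43,0.39,-0.378,-0.076,100],[0,0,0.43,0.39,-0.378,-0.076,100],[0,0,0.43,0.39,-0.378,-0.076,100],[0,0,0.43,0.39,-0.378,-0.076,100],[0,0,0.43,0.39,-0.378,-0.076,100],[0,0,0.43,0.39,-0.378,-0.076,100]]

```text
time: 1.78
ee_pos: [0.4394, -0.1411, 0.3204]
eef_rot: [0.996, -0.088, -0.0, 0.0]
ft_force: [0.2, -0.8, 0.0]
width: 0.087
grip_force: 0.0
```

```bash
python3 - <<'E'
from h import *
s=readout.read_state(); print(s["time"],s["ee_pos"],s["joint_positions"].round(2),np.array(s["ft_force"]).round(2))
c=snap("wrist","w1"); print({k:v for k,v in c.items() if k!="img"})
print(R.from_quat(s["eef_rot"]).as_matrix().round(3))
E
```

```text
1.775 [ 0.43938686 -0.141093    0.32037028] [ 0.75 -0.04 -0.52  1.72 -0.02  1.46 -1.51] [ 0.18 -0.76  0.02]
{'fx': 298.64917248758445, 'fy': 298.64917248758445, 'cx': 318.848694008309, 'cy': 197.28425203452824, 'T_tool_cam': array([[ 3.90992293e-04,  9.58214142e-01,  2.86051578e-01,
         7.90564911e-02],
       [ 9.99999537e-01, -1.23134138e-04, -9.54384664e-04,
         6.95473986e-04],
       [-8.79282167e-04,  2.86051819e-01, -9.58213746e-01,
        -1.41290211e-01],
       [ 0.00000000e+00,  0.00000000e+00,  0.00000000e+00,
         1.00000000e+00]])}
[[ 0.985 -0.175 -0.   ]
 [-0.175 -0.985 -0.   ]
 [-0.     0.    -1.   ]]
```

View pics/w1.png

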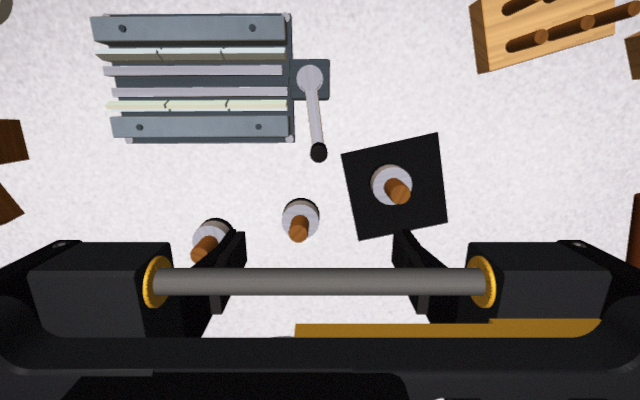

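Wrist view: knob top at (319,150), pin at (310,77), mallet handle top at about (403,192), and the four jaw bolts at (123,28), (252,28), (139,127) and (258,127). Now converting these to positions.

```bash
python3 - <<'E'
from h import *
s=readout.read_state(); c=cams.camera("wrist")
b=[px(c,u,.047,s) for u in [(123,28),(252,28),(139,127),(258,127)]]
for q in b: print(q.round(4))
ctr=sum(b)/4; print("ctr",ctr.round(4))
v=b[0]-b[1]; w=b[2]-b[3]; print([np.degrees(np.arctan2(k[1],k[0])) -90 for k in (v,w)])
P=px(c,(310,76),.066,s); K=px(c,(319,150),.1,s); print("piv",P.round(4),"knob",K.round(4),np.linalg.norm((P-K)[:2]),np.degrees(np.arctan2(*(K-P)[1::-1])))
print("pivdir",np.linalg.norm((P-ctr)[:2]),np.degrees(np.arctan2(*(ctr-P)[1::-1]))-90)
for n,u,z in [("mallet",(403,193),.083),("mat tl",(341,154),.003),("mat tr",(437,133),.003),("mat br",(448,222),.003),("mat bl",(359,240),.003)]: print(n,px(c,u,z,s).round(4))
E
```

```text
[0.6529 0.0665 0.047 ]
[ 0.6251 -0.0908  0.047 ]
[0.5353 0.0881 0.047 ]
[ 0.5073 -0.0705  0.047 ]
ctr [ 0.5802 -0.0017  0.047 ]
[np.float64(-10.011683819915817), np.float64(-10.028852800618779)]
piv [ 0.5563 -0.1517  0.066 ] knob [ 0.4693 -0.1475  0.1   ] 0.08708657108001205 177.2705216416508
pivdir 0.15188134555319524 -9.026732863270894
mallet [ 0.3922 -0.2464  0.083 ]
mat tl [ 0.4446 -0.1777  0.003 ]
mat tr [ 0.4507 -0.3249  0.003 ]
mat br [ 0.3034 -0.3338  0.003 ]
mat bl [ 0.2969 -0.1853  0.003 ]
```

```bash
python3 - <<'E'
from h import *
goal([0.466,-0.147,0.09],np.radians(80))
E
```

```text
shift [0.0272 0.0014 0.2305] turn [ 0.     0.    -0.001]
```

Request:
step_arm:
  deltas:
    - [[0,0,0,0.027,0.001,0.06,100],[0,0,0,0.027,0.001,0.12,100],[0,0,0,0.027,0.001,0.17,100],[0,0,0,0.027,0.001,0.21,100],[0,0,0,0.027,0.001,0.23,100],[0,0,0,0.027,0.001,0.23,60],[0,0,0,0.027,0.001,0.23,40],[0,0,0,0.027,0.001,0.23,20],[0,0,0,0.027,0.001,0.23,10],[0,0,0,0.027,0.001,0.23,10],[0,0,0,0.027,0.001,0.23,10]]
  squeeze: 15

```text
time: 3.25
ee_pos: [0.4664, -0.1456, 0.0907]
eef_rot: [0.996, -0.087, 0.0, 0.0]
ft_force: [-0.2, -0.1, 0.6]
width: 0.0352
grip_force: 0.0
```

```bash
python3 - <<'E'
from h import *
s=readout.read_state(); print(s["ee_pos"].round(4),s["ft_force"].round(2),s["width"],s["grip_force"])
c=snap("wrist","w2")
Rt=R.from_quat(s["eef_rot"]); p=s["ee_pos"]
P=np.array([0.554,-0.150]); d=p[:2]-P; a0=np.degrees(np.arctan2(d[1],d[0]))%360; rr=np.linalg.norm(d); print(a0,rr)
for a in np.linspace(a0,251.5,11)[1:]:
    q=np.r_[P+rr*np.array([np.cos(np.radians(a)),np.sin(np.radians(a))]),p[2]]
    print(round(-np.radians(a-a0),2),Rt.inv().apply(q-p).round(4))
E
```

```text
[ 0.4664 -0.1456  0.0907] [-0.18 -0.08  0.61] 0.03515159610853384 0.0
177.09765895190128 0.08769101973502615
-0.13 [0.0021 0.0112 0.    ]
-0.26 [0.0057 0.022  0.    ]
-0.39 [0.0106 0.0323 0.    ]
-0.52 [0.0168 0.0418 0.    ]
-0.65 [0.0242 0.0504 0.    ]
-0.78 [0.0326 0.0581 0.    ]
-0.91 [0.042  0.0645 0.    ]
-1.04 [0.0521 0.0697 0.    ]
-1.17 [0.0628 0.0736 0.    ]
-1.3 [0.074 0.076 0.   ]
```

View pics/w2.png

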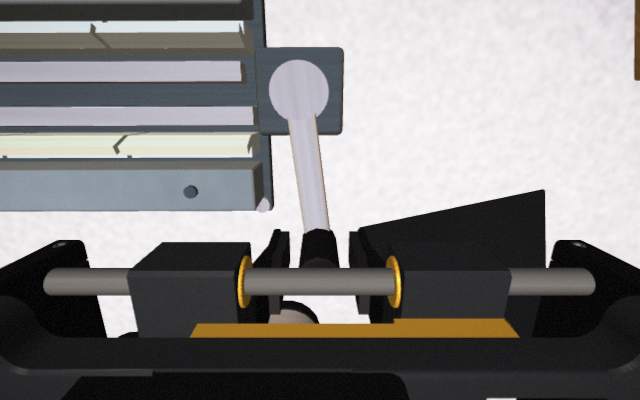

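The knob at (318,245) stands between the fingers. I'll close on it and swing the lever along its arc.

Request:
step_arm:
  deltas:
    - [[0,0,0,0,0,0,5],[0,0,0,0,0,0,5],[0,0,0,0,0,0,5],[0,0,0,0,0,0,5],[0,0,-0.13,0.002,0.011,0,5],[0,0,-0.26,0.0057,0.022,0,5],[0,0,-0.39,0.0106,0.0323,0,5],[0,0,-0.52,0.0168,0.0418,0,5],[0,0,-0.65,0.0242,0.0504,0,5],[0,0,-0.78,0.0326,0.0581,0,5],[0,0,-0.91,0.042,0.0645,0,5],[0,0,-1.04,0.0521,0.0697,0,5],[0,0,-1.17,0.0628,0.0736,0,5],[0,0,-1.3,0.074,0.076,0,5],[0,0,-1.34,0.078,0.0765,0,5],[0,0,-1.34,0.078,0.0765,0,5]]
  squeeze: 20

```text
time: 5.3
ee_pos: [0.526, -0.2324, 0.0899]
eef_rot: [0.834, 0.551, -0.004, -0.004]
ft_force: [-22.5, 9.5, 20.1]
width: 0.0212
grip_force: 19.9
```

```bash
python3 - <<'E'
from h import *
s=readout.read_state(); print(s["ee_pos"].round(4),s["ft_force"].round(2),s["width"],s["grip_force"])
p=s["ee_pos"]; d=p[:2]-[0.554,-.15]; print(np.degrees(np.arctan2(d[1],d[0]))%360, np.hypot(*d)); print(s["joint_positions"].round(2))
c=snap("top","t2",(220,150,440,310),2.5)
E
```

```text
[ 0.526  -0.2324  0.0899] [-22.52   9.48  20.07] 0.021229125876863656 19.869310547983332
251.19637474915208 0.08700625218828137
[ 0.87  0.45 -0.66  1.73  0.31  1.08 -0.29]
```

View pics/t2.png

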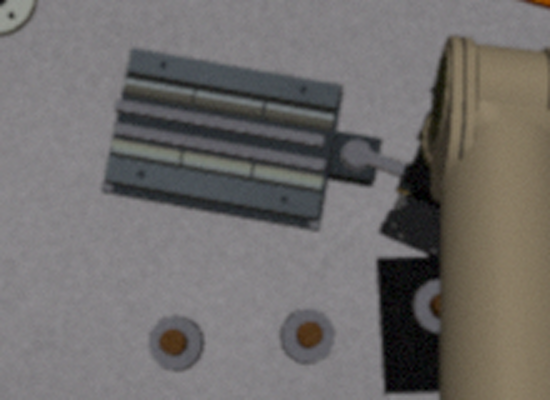

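The lever is at its stop (reading 251° against 250° nominal). I'll release it and go to look at the blanks.

```bash
python3 - <<'E'
from h import *
goal([0.43,0.31,0.32],np.radians(80))
E
```

```text
shift [ 0.4608 -0.3036 -0.2275] turn [-0.008  0.008  1.342]
```

Request:
step_arm:
  deltas:
    - [[0,0,0,0,-0.003,0,40],[0,0,0,0,-0.003,0,60],[0,0,0,0,-0.003,0,60],[0,0,0,0,-0.003,-0.05,60],[0,0,0,0,-0.003,-0.11,100],[0,0,0,0,-0.003,-0.17,100],[0,0,0,0,-0.003,-0.228,100],[-0.008,0.008,0.18,0.05,-0.033,-0.228,100],[-0.008,0.008,0.36,0.1,-0.066,-0.228,100],[-0.008,0.008,0.54,0.15,-0.1,-0.228,100],[-0.008,0.008,0.72,0.2,-0.132,-0.228,100],[-0.008,0.008,0.9,0.25,-0.165,-0.228,100],[-0.008,0.008,1.08,0.3,-0.2,-0.228,100],[-0.008,0.008,1.26,0.35,-0.23,-0.228,100],[-0.008,0.008,1.342,0.4,-0.265,-0.228,100],[-0.008,0.008,1.342,0.461,-0.304,-0.228,100],[-0.008,0.008,1.342,0.461,-0.304,-0.228,100],[-0.008,0.008,1.342,0.461,-0.304,-0.228,100],[-0.008,0.008,1.342,0.461,-0.304,-0.228,100]]

```text
time: 7.72
ee_pos: [0.4322, 0.3084, 0.3184]
eef_rot: [0.996, -0.088, 0.005, 0.001]
ft_force: [0.4, -0.2, 1.1]
width: 0.0872
grip_force: 0.0
```

```bash
python3 - <<'E'
from h import *
s=readout.read_state(); print(s["time"],s["ee_pos"].round(4),s["ft_force"].round(2),s["joint_positions"].round(2))
c=snap("wrist","w3"); np.savez("w3.npz",p=s["ee_pos"],q=s["eef_rot"])
E
```

```text
7.725 [0.4322 0.3084 0.3184] [ 0.36 -0.19  1.11] [ 0.22  0.22 -1.07  1.55  0.2   1.48 -2.6 ]
```

View pics/w3.png

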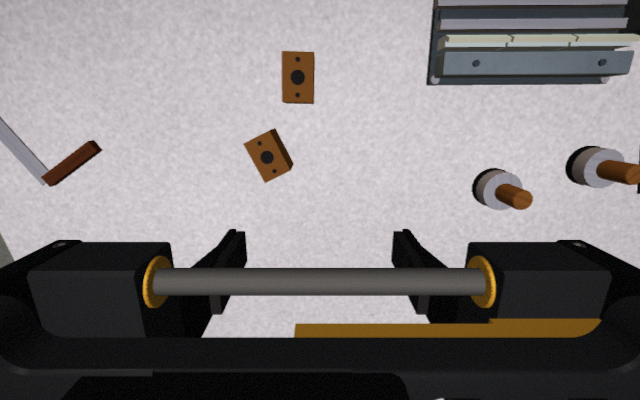

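The wrist view shows the blanks: A with bore at (298,77) and end dots (298,59)/(297,95), and B with bore at (267,157) and dots about (258,139)/(276,175). Joint 7 sits at its limit, so I'll use the half-turned grasp.

```bash
python3 - <<'E'
from h import *
im=cv2.imread("pics/w3_raw.png"); c=cams.camera("wrist"); z=np.load("w3.npz"); s={"ee_pos":z["p"],"eef_rot":z["q"]}
for n,x0,y0,x1,y1 in [("A",270,45,325,112),("B",235,120,302,190)]:
    sub=im[y0:y1,x0:x1].astype(int); red=sub[:,:,2]; g=cv2.cvtColor(im[y0:y1,x0:x1],cv2.COLOR_BGR2HSV)
    top=((g[:,:,1]>100)&(g[:,:,2]>95)).astype(np.uint8)  # bright brown = top face
    top=cv2.morphologyEx(top,cv2.MORPH_CLOSE,np.ones((13,13),np.uint8))
    cnt=max(cv2.findContours(top,0,2)[0],key=cv2.contourArea); w=np.array([px(c,(p[0][0]+x0,p[0][1]+y0),.055,s)[:2]*1000 for p in cnt],np.float32)
    print(n,cv2.minAreaRect(w),cv2.boxPoints(cv2.minAreaRect(w)).round(1).tolist())
for n,u in [("A",(298,77)),("A1",(298,59)),("A2",(297,95)),("B",(267,157)),("B1",(258,139)),("B2",(276,175))]: print(n,px(c,u,.055,s).round(4))
E
```

```text
A ((557.5643310546875, 311.5799865722656), (39.800899505615234, 66.11686706542969), 77.92943572998047) [[521.0999755859375, 299.0], [585.7000122070312, 285.20001220703125], [594.0999755859375, 324.1000061035156], [529.4000244140625, 338.0]]
B ((462.78692626953125, 373.366455078125), (58.69204330444336, 38.98973846435547), 15.964042663574219) [[429.20001220703125, 384.0], [439.8999938964844, 346.6000061035156], [496.3999938964844, 362.70001220703125], [485.6000061035156, 400.20001220703125]]
A [0.5543 0.3119 0.055 ]
A1 [0.5748 0.3079 0.055 ]
A2 [0.5333 0.3174 0.055 ]
B [0.4622 0.3732 0.055 ]
B1 [0.4878 0.3796 0.055 ]
B2 [0.4357 0.3665 0.055 ]
```

```bash
sed -i 's/def goal(p,yaw=None):/def goal(p,yaw=None,flip=0):/; s/        out=best.round(3)/        if flip: out=best+np.array([0,0,-np.pi if best[2]>-.5 else np.pi]); out=out.round(3)\n        else: out=best.round(3)/' h.py; python3 - <<'E'
from h import *
goal([0.5545,0.3118,0.2],np.radians(78),flip=1)
E
```

```text
shift [ 0.118  -0.0258  0.1198] turn [ 2.000e-03 -1.100e-02 -3.111e+00]
```

Request:
step_arm:
  deltas:
    - [[0,0,-0.18,0.03,-0.01,0,100],[0,0,-0.36,0.06,-0.02,0,100],[0,0,-0.54,0.118,-0.026,0.03,100],[0,0,-0.72,0.118,-0.026,0.06,100],[0,0,-0.9,0.118,-0.026,0.08,100],[0,0,-1.08,0.118,-0.026,0.1,100],[0,0,-1.26,0.118,-0.026,0.12,100],[0,0,-1.44,0.118,-0.026,0.12,100],[0,0,-1.62,0.118,-0.026,0.12,100],[0,0,-1.8,0.118,-0.026,0.12,100],[0,0,-1.98,0.118,-0.026,0.12,100],[0,0,-2.16,0.118,-0.026,0.12,100],[0,0,-2.34,0.118,-0.026,0.12,100],[0,0,-2.52,0.118,-0.026,0.12,100],[0,0,-2.7,0.118,-0.026,0.12,100],[0,0,-2.88,0.118,-0.026,0.12,100],[0,0,-3.0,0.118,-0.026,0.12,100],[0,0,-3.11,0.118,-0.026,0.12,100],[0,0,-3.11,0.118,-0.026,0.12,100]]

```text
time: 10.2
ee_pos: [0.5545, 0.3123, 0.1996]
eef_rot: [0.105, 0.994, -0.001, 0.005]
ft_force: [-0.4, 0.1, 0.0]
width: 0.0874
grip_force: 0.0
```

```bash
python3 - <<'E'
from h import *
print(readout.read_state()["joint_positions"].round(2))
goal([0.5545,0.3118,0.041],np.radians(78))
E
```

```text
[ 0.28  0.83 -1.42  1.45  0.83  1.54  0.27]
shift [ 0.0016 -0.0002  0.1586] turn [-0.002  0.011 -0.001]
```

Request:
step_arm:
  deltas:
    - [[0,0.011,0,0.001,0,0.05,100],[0,0.011,0,0.0016,0,0.1,100],[0,0.011,0,0.0016,0,0.14,100],[0,0.011,0,0.0016,0,0.158,100],[0,0.011,0,0.0016,0,0.158,60],[0,0.011,0,0.0016,0,0.158,30],[0,0.011,0,0.0016,0,0.158,30],[0,0.011,0,0.0016,0,0.158,30],[0,0.011,0,0.0016,0,0.158,30],[0,0.011,0,0.0016,0,0.158,30],[0,0.011,0,0.0016,0,0.158,30]]
  squeeze: 25

```text
time: 11.58
ee_pos: [0.5538, 0.3136, 0.0419]
eef_rot: [0.103, 0.995, -0.0, -0.0]
ft_force: [0.3, -0.4, 2.5]
width: 0.0394
grip_force: 25.0
```

```bash
python3 - <<'E'
from h import *
s=readout.read_state(); print(s["ee_pos"].round(4),s["width"],s["grip_force"])
goal([0.594,0.077,0.19],np.radians(80))
E
```

```text
[0.5538 0.3136 0.0419] 0.039416076346517344 24.99939370667562
shift [-0.0879 -0.2235 -0.1479] turn [-0.001 -0.    -0.032]
```

Blank A is gripped. I'll lift it, carry it above seat_left and look.

Request:
step_arm:
  deltas:
    - [[0,0,0,0,0,-0.05,30],[0,0,0,0,0,-0.1,30],[0,0,0,0,0,-0.148,30],[0,0,-0.032,-0.02,-0.05,-0.148,30],[0,0,-0.032,-0.04,-0.1,-0.148,30],[0,0,-0.032,-0.06,-0.15,-0.148,30],[0,0,-0.032,-0.08,-0.2,-0.148,30],[0,0,-0.032,-0.088,-0.2235,-0.148,30],[0,0,-0.032,-0.088,-0.2235,-0.148,30],[0,0,-0.032,-0.088,-0.2235,-0.148,30]]

```text
time: 12.82
ee_pos: [0.5936, 0.078, 0.1899]
eef_rot: [0.087, 0.996, -0.0, -0.0]
ft_force: [-0.2, 0.4, -1.2]
width: 0.0398
grip_force: 25.0
```

```bash
python3 - <<'E'
from h import *
s=readout.read_state(); print(s["ee_pos"].round(4),s["width"],s["grip_force"],s["joint_positions"].round(2))
c=snap("wrist","w4"); np.savez("w4.npz",p=s["ee_pos"],q=s["eef_rot"])
E
```

```text
[0.5936 0.078  0.1899] 0.03975032505069154 24.999287885148078 [ 0.74  0.77 -1.42  1.56  0.76  1.48  0.69]
```

View pics/w4.png

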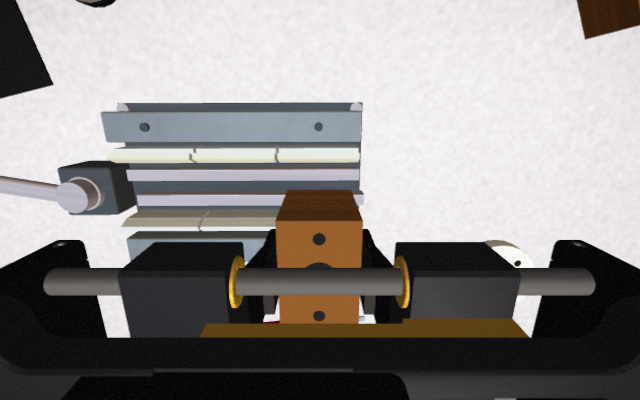

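```bash
python3 - <<'E'
from h import *
im=cv2.imread("pics/w4_raw.png",0); c=cams.camera("wrist"); z=np.load("w4.npz"); s={"ee_pos":z["p"],"eef_rot":z["q"]}
C=np.array([.5802,-.0017]); a=np.radians(-10); xv=np.array([np.cos(a),np.sin(a)]); yv=np.array([-np.sin(a),np.cos(a)])
f=lambda u,h:(lambda d:(1000*np.array([d@xv,d@yv])).round(1))(px(c,u,h,s)[:2]-C)
for col in (160,230):
    print(col,im[140:240,col-3:col+4].mean(1).round().astype(int).tolist())
    for row in (169,181,194,206): print(row,f((col,row),.028))
for u in [(193,156),(276,156)]: print(u,f(u,.046))
for u in [(145,127),(319,127)]: print(u,f(u,.047))
print("blank bottom edge/TCP",f((318,195),.149), f((319,240),.2036),((z["p"][:2]-C)@xv,(z["p"][:2]-C)@yv))
print("lever pin",f((77,193),.066))
E
```

```text
160 [147, 136, 90, 85, 84, 92, 103, 112, 170, 233, 233, 232, 233, 232, 232, 232, 231, 231, 230, 223, 212, 212, 199, 111, 84, 85, 84, 78, 76, 105, 196, 191, 192, 193, 192, 192, 193, 193, 192, 194, 179, 95, 83, 85, 85, 83, 82, 86, 85, 84, 82, 82, 77, 80, 100, 163, 193, 192, 193, 193, 194, 195, 195, 194, 194, 177, 84, 85, 87, 92, 104, 103, 103, 99, 102, 104, 106, 125, 154, 153, 147, 148, 151, 151, 152, 150, 172, 224, 234, 234, 222, 97, 58, 58, 58, 60, 59, 64, 86, 123]
169 [-18.7 -83.9]
181 [ -6.  -85.8]
194 [  8.1 -88. ]
206 [ 21.4 -90. ]
230 [158, 151, 83, 84, 87, 97, 103, 124, 194, 234, 234, 234, 234, 233, 232, 233, 233, 232, 231, 221, 214, 211, 197, 81, 82, 83, 80, 77, 80, 123, 202, 194, 191, 189, 189, 188, 188, 188, 188, 190, 177, 84, 84, 83, 83, 83, 80, 81, 81, 81, 81, 79, 77, 80, 123, 207, 194, 191, 190, 189, 188, 189, 189, 189, 185, 153, 85, 87, 89, 98, 105, 105, 100, 103, 104, 104, 107, 126, 155, 153, 149, 149, 153, 153, 153, 152, 181, 234, 234, 234, 220, 62, 63, 63, 63, 64, 65, 70, 101, 138]
169 [-18.8 -11.7]
181 [ -6.1 -12.8]
194 [  8. -14.]
206 [ 21.3 -15.1]
(193, 156) [-34.9 -40.7]
(276, 156) [-35.1  38.8]
(145, 127) [-62.  -81.7]
(319, 127) [-62.2  79.9]
blank bottom edge/TCP [-26.   79.4] [-19.9  80.1] (np.float64(-0.0006716883176405078), np.float64(0.08084772336797416))
lever pin [  -3.6 -143.4]
```

Request:
step_arm:
  deltas:
    - [[0,0,0,0,0,0.04,30],[0,0,0,0,0.001,0.075,30],[0,0,0,0,0.001,0.09,30],[0,0,0,0,0.001,0.098,30],[0,0,0,0,0.001,0.103,30],[0,0,0,0,0.001,0.103,30]]

```text
time: 13.68
ee_pos: [0.5944, 0.078, 0.0874]
eef_rot: [0.087, 0.996, -0.0, 0.0]
ft_force: [-0.3, 0.2, -0.6]
width: 0.0405
grip_force: 25.0
```

Request:
step_arm:
  deltas:
    - [[0,0,0,0,0,0,48],[0,0,0,0,0,0,60],[0,0,0,0,0,0,60],[0,0,0,0,0,0,60],[0,0,0,0,0,-0.03,60],[0,0,0,0,0,-0.08,60],[0,0,0,0,0,-0.14,60],[0,0,0,0,0,-0.2,100],[0,0,0,0,0,-0.2,100],[0,0,0,0,0,-0.2,100]]

```text
time: 14.92
ee_pos: [0.5941, 0.0778, 0.2863]
eef_rot: [0.087, 0.996, -0.001, -0.0]
ft_force: [0.2, 0.1, -0.3]
width: 0.0746
grip_force: 0.0
```

```bash
python3 - <<'E'
from h import *
s=readout.read_state(); print(s["ee_pos"].round(4),s["joint_positions"].round(2))
c=snap("wrist","w5"); np.savez("w5.npz",p=s["ee_pos"],q=s["eef_rot"])
goal([0.4625,0.3733,0.28],np.radians(105.5))
E
```

```text
[0.5941 0.0778 0.2863] [ 0.73  0.65 -1.42  1.42  0.64  1.6   0.76]
shift [0.1809 0.2683 0.0055] turn [-0.001 -0.002 -0.445]
```

View pics/w5.png

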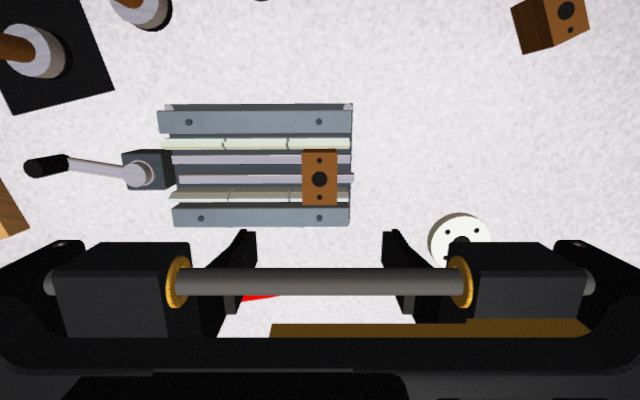

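Blank A rests square in the left place at (319,178). Now blank B, at (553,25).

Request:
step_arm:
  deltas:
    - [[0,0,-0.1,0.03,0.045,0,100],[0,0,-0.25,0.06,0.09,0,100],[0,0,-0.4,0.09,0.134,0,100],[0,0,-0.445,0.12,0.178,0,100],[0,0,-0.445,0.15,0.223,0,100],[0,0,-0.445,0.181,0.268,0.03,100],[0,0,-0.445,0.181,0.268,0.08,100],[0,0,-0.445,0.181,0.268,0.13,100],[0,0,-0.445,0.181,0.268,0.13,100]]

```text
time: 16.1
ee_pos: [0.461, 0.3712, 0.1526]
eef_rot: [-0.135, 0.991, -0.002, -0.004]
ft_force: [0.6, 0.0, 1.3]
width: 0.0868
grip_force: 0.0
```

```bash
python3 - <<'E'
from h import *
print(readout.read_state()["joint_positions"].round(2))
goal([0.4625,0.3733,0.041],np.radians(105.5))
E
```

```text
[ 0.16  0.7  -1.29  1.61  0.68  1.36  0.62]
shift [-0.0028  0.002   0.1115] turn [-0.003 -0.008  0.   ]
```

Request:
step_arm:
  deltas:
    - [[-0.003,-0.008,0,-0.002,0.002,0.04,100],[-0.003,-0.008,0,-0.002,0.002,0.08,100],[-0.003,-0.008,0,-0.002,0.002,0.111,100],[-0.003,-0.008,0,-0.002,0.002,0.111,100],[-0.003,-0.008,0,-0.002,0.002,0.111,60],[-0.003,-0.008,0,-0.002,0.002,0.111,30],[-0.003,-0.008,0,-0.002,0.002,0.111,30],[-0.003,-0.008,0,-0.002,0.002,0.111,30],[-0.003,-0.008,0,-0.002,0.002,0.111,30],[-0.003,-0.008,0,-0.002,0.002,0.111,30],[-0.003,-0.008,0,-0.002,0.002,0.111,30]]
  squeeze: 25

```text
time: 17.48
ee_pos: [0.4639, 0.3756, 0.0458]
eef_rot: [-0.135, 0.991, 0.002, 0.003]
ft_force: [-0.4, -0.5, 1.8]
width: 0.0399
grip_force: 25.0
```

```bash
python3 - <<'E'
from h import *
s=readout.read_state(); print(s["ee_pos"].round(4),s["width"],s["grip_force"])
goal([0.5805,-0.002,0.19],np.radians(80))
E
```

```text
[0.4639 0.3756 0.0458] 0.03988720618625841 24.98733612941578
shift [-0.0127 -0.3947 -0.145 ] turn [0.004 0.007 0.445]
```

Request:
step_arm:
  deltas:
    - [[0,0,0,0,0,-0.05,30],[0,0,0,0,0,-0.1,30],[0,0,0,0,0,-0.145,30],[0.004,0.007,0.1,-0.002,-0.05,-0.145,30],[0.004,0.007,0.2,-0.003,-0.1,-0.145,30],[0.004,0.007,0.3,-0.005,-0.15,-0.145,30],[0.004,0.007,0.4,-0.007,-0.2,-0.145,30],[0.004,0.007,0.445,-0.008,-0.25,-0.145,30],[0.004,0.007,0.445,-0.01,-0.3,-0.145,30],[0.004,0.007,0.445,-0.012,-0.35,-0.145,30],[0.004,0.007,0.445,-0.0127,-0.395,-0.145,30],[0.004,0.007,0.445,-0.0127,-0.395,-0.145,30],[0.004,0.007,0.445,-0.0127,-0.395,-0.145,30]]

```text
time: 19.1
ee_pos: [0.5803, -0.0016, 0.1897]
eef_rot: [0.087, 0.996, 0.0, -0.0]
ft_force: [-0.6, -0.5, -0.8]
width: 0.0398
grip_force: 25.0
```

```bash
python3 - <<'E'
from h import *
s=readout.read_state(); print(s["ee_pos"].round(4),s["width"],s["grip_force"])
c=snap("wrist","w6"); im=c["img"]
g=cv2.cvtColor(im,cv2.COLOR_RGB2HSV); col=g[150:330,319]; print([(150+i,int(v[1]),int(v[2])) for i,v in enumerate(col) if 25<i<110][::3])
C=np.array([.5802,-.0017]); a=np.radians(-10); xv=np.array([np.cos(a),np.sin(a)]); yv=np.array([-np.sin(a),np.cos(a)])
f=lambda u,h:(lambda d:(1000*np.array([d@xv,d@yv])).round(1))(px(c,u,h,s)[:2]-C)
zb=s["ee_pos"][2]-.0458
for r_ in range(185,226,5): print(r_,"bot",f((319,r_),zb),"top",f((319,r_),zb+.055))
goal([0.5809,-0.002,0.091],np.radians(80))
E
```

```text
[ 0.5803 -0.0016  0.1897] 0.039811293850694686 24.985882260371
[(176, 14, 200), (179, 15, 188), (182, 44, 98), (185, 190, 75), (188, 182, 70), (191, 192, 77), (194, 196, 73), (197, 189, 70), (200, 210, 73), (203, 195, 68), (206, 185, 69), (209, 211, 64), (212, 204, 65), (215, 177, 150), (218, 178, 150), (221, 176, 151), (224, 182, 154), (227, 7, 35), (230, 28, 37), (233, 28, 36), (236, 44, 35), (239, 178, 152), (242, 178, 152), (245, 177, 154), (248, 178, 152), (251, 179, 151), (254, 171, 137), (257, 20, 39)]
185 bot [-30.6  -0.6] top [-44.4  -0.6]
190 bot [-27.2  -0.6] top [-42.1  -0.6]
195 bot [-23.8  -0.6] top [-39.7  -0.6]
200 bot [-20.4  -0.6] top [-37.3  -0.6]
205 bot [-17.   -0.6] top [-34.8  -0.6]
210 bot [-13.5  -0.6] top [-32.4  -0.6]
215 bot [-10.   -0.6] top [-29.9  -0.6]
220 bot [-6.4 -0.6] top [-27.4  -0.6]
225 bot [-2.8 -0.6] top [-24.8  -0.6]
shift [-0.0009 -0.0009  0.0989] turn [ 0.    -0.001  0.001]
```

View pics/w6.png

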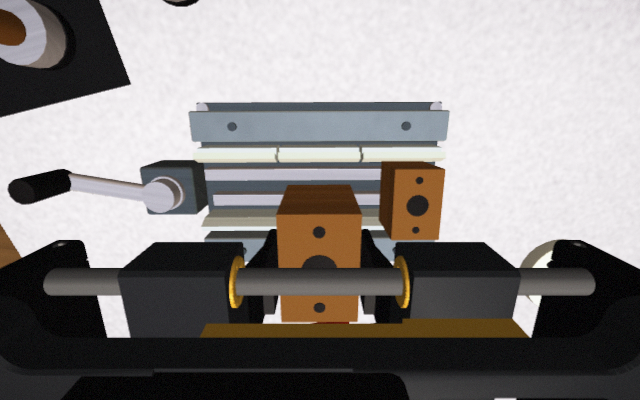

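Blank B is 1.5 mm short in x, so I'll shift it while lowering.

Request:
step_arm:
  deltas:
    - [[0,0,0,-0.0015,-0.0009,0.04,30],[0,0,0,-0.0015,-0.0009,0.075,30],[0,0,0,-0.0015,-0.0009,0.09,30],[0,0,0,-0.0015,-0.0009,0.096,30],[0,0,0,-0.0015,-0.0009,0.099,30],[0,0,0,-0.0015,-0.0009,0.099,30],[0,0,0,-0.0015,-0.0009,0.099,48],[0,0,0,-0.0015,-0.0009,0.099,58],[0,0,0,-0.0015,-0.0009,0.099,58],[0,0,0,-0.0015,-0.0009,0.099,58],[0,0,0,-0.0015,-0.0009,0.06,58],[0,0,0,-0.0015,-0.0009,0,58],[0,0,0,-0.0015,-0.0009,-0.06,100],[0,0,0,-0.0015,-0.0009,-0.1,100],[0,0,0,-0.0015,-0.0009,-0.1,100],[0,0,0,-0.0015,-0.0009,-0.1,100]]

```text
time: 21.15
ee_pos: [0.5818, -0.0035, 0.2891]
eef_rot: [0.087, 0.996, -0.0, -0.001]
ft_force: [-0.4, -0.7, 0.2]
width: 0.0816
grip_force: 0.0
```

```bash
python3 - <<'E'
from h import *
s=readout.read_state(); print(s["time"],s["ee_pos"].round(4),s["joint_positions"].round(2))
c=snap("wrist","w7"); np.savez("w7.npz",p=s["ee_pos"],q=s["eef_rot"])
c2=snap("top","t7"); 
goal([0.45,-0.22,0.30],np.radians(80))
E
```

```text
21.15 [ 0.5818 -0.0035  0.2891] [ 0.88  0.54 -1.34  1.46  0.53  1.55  0.96]
shift [ 0.092  -0.2359 -0.0111] turn [-0.001 -0.002 -0.   ]
```

View pics/w7.png

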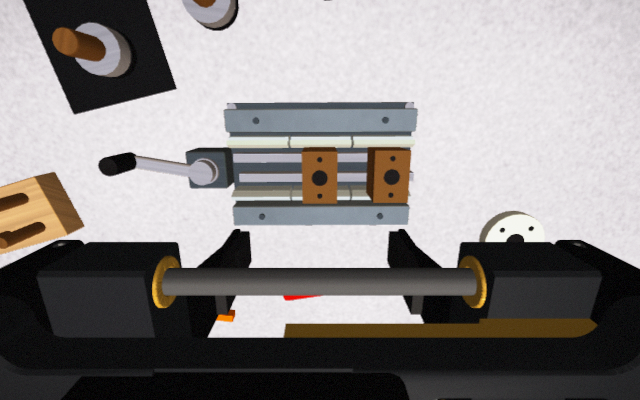

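Both blanks stand square, with bores at (320,178) and (392,177). The mallet's handle top is at about (66,40). I'll compute their positions and approach the mallet.

```bash
python3 - <<'E'
from h import *
c=cams.camera("wrist"); z=np.load("w7.npz"); s={"ee_pos":z["p"],"eef_rot":z["q"]}
for n,u,h in [("mal top",(66,40),.083),("head",(102,49),.037),("B",(320,178),.098),("A",(392,177),.098)]: print(n,px(c,u,h,s).round(4))
goal([0.392,-0.243,0.25],np.radians(80))
E
```

```text
mal top [ 0.3905 -0.2408  0.083 ]
head [ 0.392  -0.2353  0.037 ]
B [ 0.5796 -0.0029  0.098 ]
A [0.5926 0.078  0.098 ]
shift [ 0.145  -0.2687  0.0391] turn [-0.    -0.002 -0.   ]
```

Request:
step_arm:
  deltas:
    - [[0,0,0,0.03,-0.05,0,100],[0,0,0,0.055,-0.1,0,100],[0,0,0,0.08,-0.15,0,100],[0,0,0,0.11,-0.2,0,100],[0,0,0,0.135,-0.25,0.01,100],[0,0,0,0.145,-0.269,0.039,100],[0,0,0,0.145,-0.269,0.039,100],[0,0,0,0.145,-0.269,0.039,100]]

```text
time: 22.3
ee_pos: [0.393, -0.2421, 0.2512]
eef_rot: [0.087, 0.996, 0.0, -0.0]
ft_force: [0.1, 0.2, 0.2]
width: 0.087
grip_force: 0.0
```

```bash
python3 - <<'E'
from h import *
s=readout.read_state(); print(s["time"],s["ee_pos"].round(4),s["joint_positions"].round(2))
c=snap("wrist","w8"); hsv=cv2.cvtColor(c["img"],cv2.COLOR_RGB2HSV)
m=((hsv[:,:,0]<20)&(hsv[:,:,1]>120)&(hsv[:,:,2]>60)).astype(np.uint8)
n,l,st,ce=cv2.connectedComponentsWithStats(m)
for i in range(1,n):
    if st[i,4]>100: print(st[i],ce[i].round(1),px(c,ce[i],.083,s).round(4))
E
```

```text
22.3 [ 0.393  -0.2421  0.2512] [ 1.86  0.09 -1.43  1.81  0.09  1.32  1.81]
[554  79  59  28 855] [590.3  94.9] [0.3494 0.035  0.083 ]
[427 114  38  27 636] [449.4 127.3] [ 0.3567 -0.1027  0.083 ]
[327 132  26  29 572] [339.3 146.2] [ 0.3563 -0.2151  0.083 ]
[143 256  29  52 581] [155.2 279.3] [ 0.4728 -0.4525  0.083 ]
[467 256  30  52 574] [483.6 280. ] [ 0.5401 -0.0717  0.083 ]
[235 296  23  42 399] [247.7 312.8] [ 0.5368 -0.3563  0.083 ]
[201 315  48  23 333] [218.7 329.1] [ 0.5539 -0.3975  0.083 ]
[ 294  318  307   20 3713] [454.4 328.9] [ 0.604  -0.1087  0.083 ]
```

View pics/w8.png

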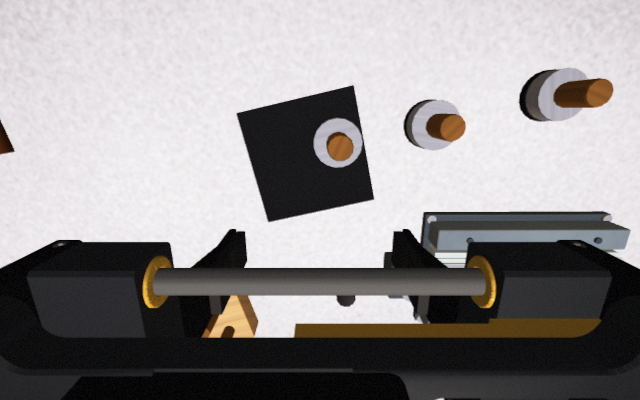

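The mallet has been knocked: its handle top is now at (341,148), at the left part of the mat. The decoys at (446,127) and (585,94) are off the mat. I'll grip the mallet at its new place.

```bash
python3 - <<'E'
from h import *
s=readout.read_state(); c=cams.camera("wrist"); print(px(c,(340.5,147.5),.083,s).round(4),px(c,(338,142.5),.037,s).round(4))
goal([0.3563,-0.2155,0.15],np.radians(80))
E
```

```text
[ 0.3584 -0.214   0.083 ] [ 0.3583 -0.2138  0.037 ]
shift [0.0413 0.0195 0.1015] turn [0.    0.    0.003]
```

Request:
step_arm:
  deltas:
    - [[0,0,0,0.04,0.021,0,100],[0,0,0,0.04,0.021,0.04,100],[0,0,0,0.04,0.021,0.09,100],[0,0,0,0.04,0.021,0.09,100]]

```text
time: 22.9
ee_pos: [0.3562, -0.2132, 0.1597]
eef_rot: [0.086, 0.996, 0.002, -0.001]
ft_force: [0.3, -1.0, 0.3]
width: 0.0872
grip_force: 0.0
```

```bash
python3 - <<'E'
from h import *
s=readout.read_state(); print(s["joint_positions"].round(2))
c=snap("wrist","w9"); hsv=cv2.cvtColor(c["img"],cv2.COLOR_RGB2HSV)
m=((hsv[:,:,0]<20)&(hsv[:,:,1]>120)&(hsv[:,:,2]>60)).astype(np.uint8)
n,l,st,ce=cv2.connectedComponentsWithStats(m)
for i in range(1,n):
    if st[i,4]>300: print(st[i],ce[i].round(1),px(c,ce[i],.083,s).round(4))
goal([0.3584,-0.214,0.068],np.radians(80))
E
```

```text
[ 1.93 -0.02 -1.43  2.03 -0.03  1.11  1.9 ]
[595 141  45  21 464] [616.9 151.9] [0.3462 0.0093 0.083 ]
[ 432  165   52   41 1368] [460.  185.2] [ 0.3518 -0.105   0.083 ]
[ 302  187   34   46 1235] [318.3 210. ] [ 0.353  -0.2136  0.083 ]
[143 256  29  52 579] [155.4 279.1] [ 0.3893 -0.3566  0.083 ]
[467 256  30  52 597] [483.4 279.4] [ 0.4364 -0.0888  0.083 ]
[ 294  318  307   20 3879] [452.6 329.1] [ 0.4818 -0.1164  0.083 ]
shift [-0.0012 -0.0003  0.0934] turn [ 0.004 -0.001  0.003]
```

Request:
step_arm:
  deltas:
    - [[0.004,0,0.003,-0.001,0,0.03,100],[0.004,0,0.003,-0.001,0,0.06,100],[0.004,0,0.003,-0.001,0,0.08,100],[0.004,0,0.003,-0.001,0,0.092,100],[0.004,0,0.003,-0.001,0,0.092,60],[0.004,0,0.003,-0.001,0,0.092,30],[0.004,0,0.003,-0.001,0,0.092,15],[0.004,0,0.003,-0.001,0,0.092,15],[0.004,0,0.003,-0.001,0,0.092,15],[0.004,0,0.003,-0.001,0,0.092,15],[0.004,0,0.003,-0.001,0,0.092,15]]
  squeeze: 50

```text
time: 24.32
ee_pos: [0.3575, -0.2154, 0.0689]
eef_rot: [0.089, 0.996, -0.002, -0.0]
ft_force: [1.2, 0.7, -0.0]
width: 0.0272
grip_force: 50.0
```

```bash
python3 - <<'E'
from h import *
s=readout.read_state(); print(s["ee_pos"].round(4),s["width"],s["grip_force"],s["ft_force"].round(1))
goal([0.5926,0.078,0.25],np.radians(80))
goal([0.579,-0.003,0.22],np.radians(80))
E
```

```text
[ 0.3575 -0.2154  0.0689] 0.027244500239928394 49.97853881679475 [ 1.2  0.7 -0. ]
shift [-0.1794  0.3296 -0.1824] turn [-0.004 -0.001 -0.003]
shift [-0.1804  0.2476 -0.1521] turn [-0.004 -0.001 -0.003]
```

Request:
step_arm:
  deltas:
    - [[0,0,0,0,0,-0.05,15],[0,0,0,0,0,-0.1,15],[-0.004,0,-0.003,0,0,-0.15,15],[-0.004,0,-0.003,-0.03,0.04,-0.152,15],[-0.004,0,-0.003,-0.06,0.08,-0.152,15],[-0.004,0,-0.003,-0.09,0.12,-0.152,15],[-0.004,0,-0.003,-0.12,0.16,-0.152,15],[-0.004,0,-0.003,-0.15,0.2,-0.152,15],[-0.004,0,-0.003,-0.18,0.2476,-0.152,15],[-0.004,0,-0.003,-0.1814,0.2476,-0.152,15],[-0.004,0,-0.003,-0.1814,0.2476,-0.152,15],[-0.004,0,-0.003,-0.1814,0.2476,-0.152,15]]

```text
time: 25.82
ee_pos: [0.5797, -0.0035, 0.2191]
eef_rot: [0.087, 0.996, -0.0, -0.001]
ft_force: [0.6, -0.4, -3.0]
width: 0.0269
grip_force: 50.0
```

```bash
python3 - <<'E'
from h import *
s=readout.read_state(); print(s["ee_pos"].round(4),s["width"],s["grip_force"],s["ft_force"].round(1),s["joint_positions"].round(2))
goal([0.580,-0.003,0.17],np.radians(80))
snap("wrist","w10")
E
```

```text
[ 0.5797 -0.0035  0.2191] 0.026930572720377806 49.99879545997828 [ 0.6 -0.4 -3. ] [ 0.82  0.51 -1.19  1.57  0.48  1.39  0.99]
shift [-0.0003  0.0006  0.0491] turn [-0.    -0.002  0.   ]
```

View pics/w10.png

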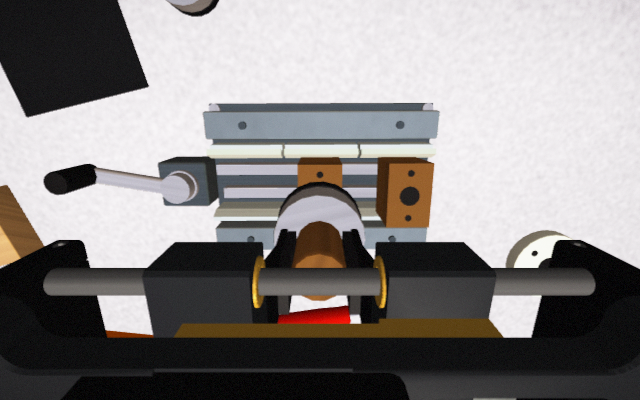

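The mallet is centred over blank B. First taps:

Request:
step_arm:
  deltas:
    - [[0,0,0,0,0.0005,0.03,15],[0,0,0,0,0.0005,0.045,15],[0,0,0,0,0.0005,0.06,15],[0,0,0,0,0.0005,0.06,15]]

```text
time: 26.38
ee_pos: [0.5797, -0.0035, 0.1592]
eef_rot: [0.088, 0.996, -0.0, -0.001]
ft_force: [0.7, -0.4, -3.0]
width: 0.0266
grip_force: 50.0
```

Request:
step_arm:
  deltas:
    - [[0,0,0,0,0,-0.012,15],[0,0,0,0,0,-0.012,15],[0,0,0,0,0,0.005,15],[0,0,0,0,0,0.005,15]]

```text
time: 26.88
ee_pos: [0.5793, -0.0031, 0.1532]
eef_rot: [0.087, 0.996, -0.0, -0.001]
ft_force: [0.9, 0.5, -3.7]
width: 0.0272
grip_force: 50.0
```

Request:
step_arm:
  deltas:
    - [[0,0,0,0,0,-0.012,15],[0,0,0,0,0,-0.012,15],[0,0,0,0,0,0.004,15],[0,0,0,0,0,0.004,15]]

```text
time: 27.38
ee_pos: [0.5797, -0.003, 0.1497]
eef_rot: [0.087, 0.996, -0.0, -0.001]
ft_force: [-0.6, 0.1, -3.6]
width: 0.0268
grip_force: 50.0
```

Request:
step_arm:
  deltas:
    - [[0,0,0,0,0,-0.012,15],[0,0,0,0,0,-0.012,15],[0,0,0,0,0,0.004,15],[0,0,0,0,0,0.004,15]]

```text
time: 27.88
ee_pos: [0.5809, -0.0024, 0.1467]
eef_rot: [0.087, 0.996, 0.0, 0.001]
ft_force: [2.8, 1.6, 2.4]
width: 0.0269
grip_force: 50.0
```

Request:
step_arm:
  deltas:
    - [[0,0,0,0,0,-0.04,15],[0,0,0,0,-0.0005,-0.0715,15],[0,0,0,0,-0.0005,-0.0715,15],[0,0,0,0,-0.0005,-0.0715,15]]

```text
time: 28.38
ee_pos: [0.5794, -0.0038, 0.2165]
eef_rot: [0.087, 0.996, -0.0, -0.001]
ft_force: [-0.5, 0.4, -4.9]
width: 0.0269
grip_force: 50.0
```

```bash
python3 - <<'E'
from h import *
s=readout.read_state(); print(s["ee_pos"].round(4))
c=snap("wrist","w11"); a=cv2.imread("pics/w10_raw.png"); b=cv2.imread("pics/w11_raw.png")
for n,(x0,y0,x1,y1) in {"handle":(295,222,342,262),"A":(375,158,435,230),"Bdot":(305,165,335,182),"headrim":(275,186,365,215),"bolt":(225,112,420,140)}.items():
    t=a[y0:y1,x0:x1]; S=b[y0-20:y1+20,x0-20:x1+20]; m=cv2.matchTemplate(S,t,5); v=cv2.minMaxLoc(m); print(n,v[1],np.array(v[3])-20)
z=np.hstack([cv2.resize(i[130:330,220:440],None,fx=1.8,fy=1.8) for i in (a,b)]); cv2.imwrite("pics/cmp.png",z)
print([b[r_,319].tolist() for r_ in range(150,192,2)])
E
```

```text
[ 0.5794 -0.0038  0.2165]
handle 0.9752470254898071 [0 2]
A 0.9842287302017212 [1 1]
Bdot 0.9211568236351013 [ 0 -1]
headrim 0.9865612387657166 [0 1]
bolt 0.8877331018447876 [0 0]
[[223, 236, 230], [224, 236, 231], [197, 217, 223], [176, 198, 204], [17, 43, 74], [19, 40, 71], [16, 35, 64], [41, 86, 135], [45, 98, 152], [46, 96, 152], [34, 62, 99], [31, 28, 33], [29, 29, 29], [41, 63, 96], [43, 98, 153], [45, 94, 149], [28, 51, 79], [11, 8, 11], [25, 24, 27], [73, 77, 87], [74, 79, 87]]
```

Request:
step_arm:
  deltas:
    - [[0,0,0,0.0003,0.0005,0.04,15],[0,0,0,0.0003,0.0005,0.062,15],[0,0,0,0.0003,0.0005,0.074,15],[0,0,0,0.0003,0.0005,0.074,15]]

```text
time: 28.92
ee_pos: [0.581, -0.0029, 0.1461]
eef_rot: [0.087, 0.996, -0.0, 0.001]
ft_force: [-3.5, -2.1, 11.1]
width: 0.0269
grip_force: 50.0
```

Request:
step_arm:
  deltas:
    - [[0,0,0,0,0,-0.01,15],[0,0,0,0,0,-0.01,15],[0,0,0,0,0,0.003,15],[0,0,0,0,0,0.003,15]]

```text
time: 29.42
ee_pos: [0.5815, -0.0027, 0.1431]
eef_rot: [0.087, 0.996, -0.0, 0.002]
ft_force: [-2.5, -2.0, 18.8]
width: 0.0274
grip_force: 50.0
```

```bash
python3 - <<'E'
from h import *
goal([0.593,0.078,0.22],np.radians(80))
E
```

```text
shift [ 0.0024  0.0815 -0.0769] turn [-0.     0.004 -0.   ]
```

Request:
step_arm:
  deltas:
    - [[0,0,0,0,0,-0.05,15],[0,0.004,0,0,0,-0.08,15],[0,0.004,0,0.0024,0.05,-0.08,15],[0,0.004,0,0.0024,0.0815,-0.08,15],[0,0.004,0,0.0024,0.0815,-0.08,15],[0,0.004,0,0.0024,0.0815,-0.08,15]]

```text
time: 30.18
ee_pos: [0.5915, 0.077, 0.2203]
eef_rot: [0.087, 0.996, -0.0, -0.003]
ft_force: [0.4, 0.4, -3.3]
width: 0.0271
grip_force: 50.0
```

```bash
python3 - <<'E'
from h import *
s=readout.read_state(); print(s["ee_pos"].round(4))
c=snap("wrist","w12"); np.savez("w12.npz",p=s["ee_pos"],q=s["eef_rot"]); b=cv2.imread("pics/w12_raw.png")
a=cv2.imread("pics/w10_raw.png")
for n,(x0,y0,x1,y1) in {"handle":(295,222,342,262),"headrim":(275,186,365,215)}.items():
    t=a[y0:y1,x0:x1]; S=b[y0-20:y1+20,x0-20:x1+20]; v=cv2.minMaxLoc(cv2.matchTemplate(S,t,5)); print(n,v[1],np.array(v[3])-20)
hsv=cv2.cvtColor(b,cv2.COLOR_BGR2HSV); m=((hsv[:,:,0]<20)&(hsv[:,:,1]>100)&(hsv[:,:,2]>105)).astype(np.uint8)
m[:, 300:]=0; m[:130]=0; m[245:]=0; m=cv2.morphologyEx(m,cv2.MORPH_CLOSE,np.ones((17,17),np.uint8))
n,l,st,ce=cv2.connectedComponentsWithStats(m)
for i in range(1,n):
    if st[i,4]>200:
        print(st[i],ce[i]); x,y,w,h=st[i,:4]
        for z in (.083,.09,.098):
            q=[px(c,u,z,s)[:2]*1000 for u in [(x,y+h/2),(x+w,y+h/2),(x+w/2,y),(x+w/2,y+h)]]
            print(z,np.linalg.norm(q[0]-q[1]).round(1),np.linalg.norm(q[2]-q[3]).round(1),px(c,ce[i],z,s).round(4))
c=snap("scene","s12"); a=cv2.imread("pics/s12_raw.png")
z1=cv2.resize(b[90:250,140:420],None,fx=2.6,fy=2.6,interpolation=2); z2=cv2.resize(a[170:270,280:392],None,fx=1.8,fy=1.8)
o=np.zeros((600,728,3),np.uint8); o[:416]=z1; o[416:416+180,:z2.shape[1]]=z2; cv2.imwrite("pics/cmp.png",o)
E
```

```text
[0.5915 0.077  0.2203]
handle 0.9494642615318298 [0 1]
headrim 0.8022110462188721 [-1 -1]
[ 213  159   46   67 2456] [235.98452769 195.60912052]
0.083 44.6 67.6 [ 0.5798 -0.0038  0.083 ]
0.09 43.5 65.9 [ 0.5782 -0.0014  0.09  ]
0.098 42.2 64.0 [0.5763 0.0013 0.098 ]
```

View pics/cmp.png

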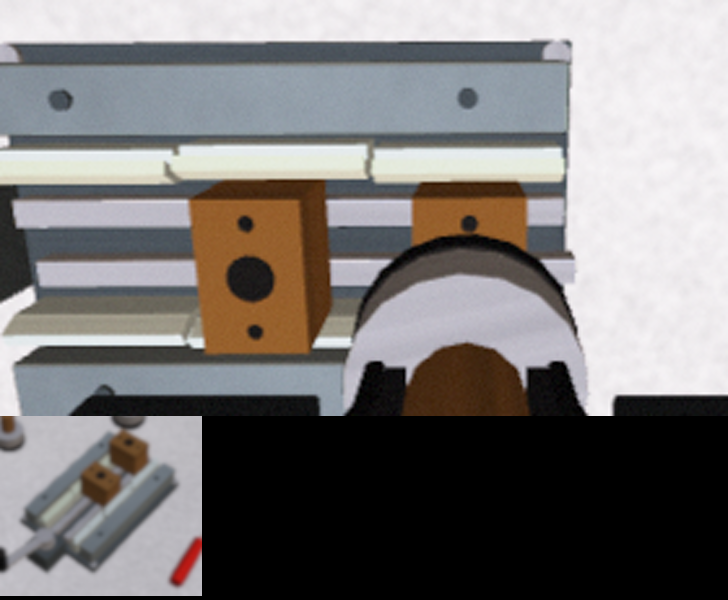

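Blank B appears down: its middle pads are pushed back and its bore position matches z = 83 mm. Blank A gives a clean calibration, so I'll feel for its top, then tap.

```bash
python3 - <<'E'
from h import *
goal([0.593,0.078,0.168],np.radians(80))
E
```

```text
shift [-0.0012  0.0019  0.0527] turn [-0.001 -0.005 -0.002]
```

Request:
step_arm:
  deltas:
    - [[0,-0.005,0,-0.001,0.001,0.03,15],[0,-0.005,0,-0.001,0.001,0.052,15],[0,-0.005,0,-0.001,0.001,0.052,15]]

```text
time: 30.65
ee_pos: [0.5917, 0.0776, 0.1676]
eef_rot: [0.088, 0.996, -0.001, -0.001]
ft_force: [-0.3, -0.5, -2.1]
width: 0.027
grip_force: 50.0
```

Request:
step_arm:
  deltas:
    - [[0,0,0,0,0,0.002,15],[0,0,0,0,0,0.002,15]]

```text
time: 30.9
ee_pos: [0.593, 0.0788, 0.1681]
eef_rot: [0.087, 0.996, 0.0, 0.001]
ft_force: [1.1, 0.3, -2.9]
width: 0.0271
grip_force: 50.0
```

Request:
step_arm:
  deltas:
    - [[0,0,0,0,0,0.002,15],[0,0,0,0,0,0.002,15]]

```text
time: 31.15
ee_pos: [0.5926, 0.0787, 0.1655]
eef_rot: [0.087, 0.996, -0.0, 0.0]
ft_force: [0.1, -0.1, -3.3]
width: 0.0274
grip_force: 50.0
```

Request:
step_arm:
  deltas:
    - [[0,0,0,0,0,0.002,15],[0,0,0,0,0,0.002,15]]

```text
time: 31.4
ee_pos: [0.5925, 0.0786, 0.1632]
eef_rot: [0.087, 0.996, -0.0, 0.0]
ft_force: [-0.5, -0.7, -5.1]
width: 0.0268
grip_force: 50.0
```

Request:
step_arm:
  deltas:
    - [[0,0,0,0,0,0.002,15],[0,0,0,0,0,0.002,15]]

```text
time: 31.65
ee_pos: [0.5925, 0.0786, 0.1611]
eef_rot: [0.087, 0.996, -0.0, 0.0]
ft_force: [-0.6, 0.0, -3.7]
width: 0.027
grip_force: 50.0
```

Request:
step_arm:
  deltas:
    - [[0,0,0,0,0,0.002,15],[0,0,0,0,0,0.002,15]]

```text
time: 31.9
ee_pos: [0.5927, 0.0787, 0.1595]
eef_rot: [0.087, 0.996, -0.0, 0.0]
ft_force: [0.1, -0.1, -2.1]
width: 0.0272
grip_force: 50.0
```

Request:
step_arm:
  deltas:
    - [[0,0,0,0,0,0.002,15],[0,0,0,0,0,0.002,15]]

```text
time: 32.15
ee_pos: [0.5931, 0.0788, 0.1578]
eef_rot: [0.087, 0.996, 0.0, 0.001]
ft_force: [1.2, 0.1, 1.3]
width: 0.027
grip_force: 50.0
```

Request:
step_arm:
  deltas:
    - [[0,0,0,0,0,0.002,15],[0,0,0,0,0,0.002,15]]

```text
time: 32.4
ee_pos: [0.5933, 0.0787, 0.1557]
eef_rot: [0.087, 0.996, 0.0, 0.001]
ft_force: [3.7, -0.4, 3.8]
width: 0.0272
grip_force: 50.0
```

Request:
step_arm:
  deltas:
    - [[0,0,0,0,0,0.002,15],[0,0,0,0,0,0.002,15]]

```text
time: 32.65
ee_pos: [0.5926, 0.0788, 0.1533]
eef_rot: [0.087, 0.996, -0.0, 0.0]
ft_force: [2.7, 0.5, -0.1]
width: 0.0274
grip_force: 50.0
```

Contact on A came at about 0.159, so seated is about 0.1445, which matches B's stop. Now tapping A.

Request:
step_arm:
  deltas:
    - [[0,0,0,0,0,-0.014,15],[0,0,0,0,0,-0.014,15],[0,0,0,0,0,0.004,15],[0,0,0,0,0,0.004,15],[0,0,0,0,0,-0.01,15],[0,0,0,0,0,-0.01,15],[0,0,0,0,0,0.007,15],[0,0,0,0,0,0.007,15]]

```text
time: 33.65
ee_pos: [0.5919, 0.0783, 0.1446]
eef_rot: [0.087, 0.996, -0.0, -0.001]
ft_force: [-0.1, -0.2, -2.9]
width: 0.027
grip_force: 50.0
```

Request:
step_arm:
  deltas:
    - [[0,0,0,0,0,-0.014,15],[0,0,0,0,0,-0.014,15],[0,0,0,0,0,0.003,15],[0,0,0,0,0,0.003,15]]

```text
time: 34.15
ee_pos: [0.5923, 0.0787, 0.1422]
eef_rot: [0.087, 0.996, -0.0, -0.0]
ft_force: [-0.6, 0.8, -3.1]
width: 0.0274
grip_force: 50.0
```

Request:
step_arm:
  deltas:
    - [[0,0,0,0,0,-0.014,15],[0,0,0,0,0,-0.014,15],[0,0,0,0,0,0.003,15],[0,0,0,0,0,0.003,15]]

```text
time: 34.65
ee_pos: [0.5934, 0.0787, 0.1399]
eef_rot: [0.087, 0.996, 0.0, 0.001]
ft_force: [3.3, 0.1, 2.2]
width: 0.0276
grip_force: 50.0
```

Request:
step_arm:
  deltas:
    - [[0,0,0,0,0,-0.012,15],[0,0,0,0,0,-0.012,15],[0,0,0,0,0,0.003,15],[0,0,0,0,0,0.003,15],[0,0,0,0,0,0.003,15]]

```text
time: 35.28
ee_pos: [0.5938, 0.0789, 0.1392]
eef_rot: [0.087, 0.996, -0.0, 0.002]
ft_force: [-3.5, -2.3, 21.4]
width: 0.0271
grip_force: 93.6
```

```bash
python3 - <<'E'
from h import *
goal([0.593,0.078,0.2203],np.radians(80))
E
```

```text
shift [ 0.0003 -0.001  -0.0811] turn [-0.     0.004 -0.001]
```

```bash
python3 - <<'E'
from h import *
goal([0.566,-0.085,0.22],np.radians(80))
E
```

```text
shift [-0.0015 -0.1663 -0.0808] turn [-0.     0.004 -0.001]
```

Request:
step_arm:
  deltas:
    - [[0,0,0,0,0,-0.05,15],[0,0.004,0,0,0,-0.084,15],[0,0.004,0,-0.0015,-0.05,-0.084,15],[0,0.004,0,-0.0015,-0.11,-0.084,15],[0,0.004,0,-0.0015,-0.166,-0.084,15],[0,0.004,0,-0.0015,-0.166,-0.084,15],[0,0.004,0,-0.0015,-0.166,-0.084,15]]

```text
time: 36.15
ee_pos: [0.5648, -0.085, 0.2204]
eef_rot: [0.088, 0.996, 0.0, -0.002]
ft_force: [0.3, -0.0, -3.3]
width: 0.0271
grip_force: 82.1
```

```bash
python3 - <<'E'
from h import *
s=readout.read_state(); print(s["ee_pos"].round(4))
c=snap("wrist","w13"); np.savez("w13.npz",p=s["ee_pos"],q=s["eef_rot"]); b=cv2.imread("pics/w13_raw.png"); a=cv2.imread("pics/w10_raw.png")
for n,(x0,y0,x1,y1) in {"handle":(295,222,342,262),"headrim":(275,186,365,215)}.items():
    t=a[y0:y1,x0:x1]; S=b[y0-20:y1+20,x0-20:x1+20]; v=cv2.minMaxLoc(cv2.matchTemplate(S,t,5)); print(n,v[1],np.array(v[3])-20)
hsv=cv2.cvtColor(b,cv2.COLOR_BGR2HSV); 
# bores: dark blobs inside brown area
m=((hsv[:,:,0]<20)&(hsv[:,:,1]>100)&(hsv[:,:,2]>105)).astype(np.uint8); m[:130]=0; m[250:]=0; m[:,:355]=0
n,l,st,ce=cv2.connectedComponentsWithStats(m)
for i in range(1,n):
    if st[i,4]>200: print(st[i],ce[i].round(1))
f=cv2.morphologyEx(m,cv2.MORPH_CLOSE,np.ones((17,17),np.uint8))
n,l,st,ce=cv2.connectedComponentsWithStats(f)
for i in range(1,n):
    if st[i,4]>200:
        cn=max(cv2.findContours((l==i).astype(np.uint8),0,2)[0],key=cv2.contourArea)
        for z in (.083,.098):
            w=np.array([px(c,p[0],z,s)[:2]*1000 for p in cn],np.float32); rc=cv2.minAreaRect(w); print(z,np.round(rc[0],1),np.round(rc[1],1),round(rc[2],1))
E
```

```text
[ 0.5648 -0.085   0.2204]
handle 0.92485111951828 [0 2]
headrim 0.8375369906425476 [0 0]
[ 464  163   51   61 2124] [488.4 193. ]
[ 383  164   46   60 2134] [405.4 193.5]
0.083 [576.7  -6. ] [46.7 66.2] 80.2
0.098 [572.   -9.5] [44.2 62.7] 80.2
0.083 [592.7  76.2] [39.9 63.2] 80.1
0.098 [587.1  68.2] [37.7 59.8] 80.1
```

```bash
python3 - <<'E'
from h import *
b=cv2.imread("pics/w13_raw.png"); c=cams.camera("wrist"); z=np.load("w13.npz"); s={"ee_pos":z["p"],"eef_rot":z["q"]}
g=cv2.cvtColor(b,cv2.COLOR_BGR2GRAY)
C=np.array([.5802,-.0017]); a=np.radians(-10); xv=np.array([np.cos(a),np.sin(a)]); yv=np.array([-np.sin(a),np.cos(a)])
for n,x0,y0,x1,y1,ref in [("B",385,166,424,222,[.5796,-.0029]),("A",468,166,508,222,[.593,.078])]:
    m=(g[y0:y1,x0:x1]<48).astype(np.uint8); k,l,st,ce=cv2.connectedComponentsWithStats(m)
    for i in range(1,k):
        if 8<st[i,4]<600:
            u=ce[i]+[x0,y0]; print(n,st[i,4],u.round(1),[(h,((px(c,u,h,s)[:2]-C)@yv*1000).round(1)) for h in (.078,.083,.088,.098)],"ref",((np.array(ref)-C)@yv*1000).round(1))
E
```

```text
B 14 [385.  172.5] [(0.078, np.float64(-21.6)), (0.083, np.float64(-22.7)), (0.088, np.float64(-23.8)), (0.098, np.float64(-26.1))] ref -1.3
B 22 [407.1 173.3] [(0.078, np.float64(-0.1)), (0.083, np.float64(-1.6)), (0.088, np.float64(-3.1)), (0.098, np.float64(-6.1))] ref -1.3
B 228 [405.6 194.7] [(0.078, np.float64(0.1)), (0.083, np.float64(-1.4)), (0.088, np.float64(-2.9)), (0.098, np.float64(-5.9))] ref -1.3
B 17 [403.8 214.9] [(0.078, np.float64(0.1)), (0.083, np.float64(-1.4)), (0.088, np.float64(-2.9)), (0.098, np.float64(-5.9))] ref -1.3
A 55 [468.9 174.7] [(0.078, np.float64(59.8)), (0.083, np.float64(57.2)), (0.088, np.float64(54.7)), (0.098, np.float64(49.6))] ref 80.7
A 23 [492.2 172.9] [(0.078, np.float64(82.1)), (0.083, np.float64(79.2)), (0.088, np.float64(76.2)), (0.098, np.float64(70.3))] ref 80.7
A 239 [488.7 194. ] [(0.078, np.float64(82.2)), (0.083, np.float64(79.2)), (0.088, np.float64(76.3)), (0.098, np.float64(70.4))] ref 80.7
A 19 [485.5 214.7] [(0.078, np.float64(82.3)), (0.083, np.float64(79.4)), (0.088, np.float64(76.4)), (0.098, np.float64(70.5))] ref 80.7
```

Parallax puts both bores at about 83 mm, untilted. To be sure, I'll give B one more firm tap to the level at which A stopped.

```bash
python3 - <<'E'
from h import *
goal([0.580,-0.003,0.16],np.radians(80))
E
```

```text
shift [-0.0011  0.0819  0.0609] turn [ 0.    -0.004  0.002]
```

Request:
step_arm:
  deltas:
    - [[0,-0.004,0,-0.001,0.05,0,15],[0,-0.004,0,-0.001,0.082,0,15],[0,-0.004,0,-0.001,0.082,0.03,15],[0,-0.004,0,-0.001,0.082,0.061,15],[0,-0.004,0,-0.001,0.082,0.072,15],[0,-0.004,0,-0.001,0.082,0.08,15],[0,-0.004,0,-0.001,0.082,0.08,15]]

```text
time: 37.12
ee_pos: [0.5803, -0.0041, 0.1417]
eef_rot: [0.087, 0.996, -0.0, 0.0]
ft_force: [0.5, -1.0, -3.8]
width: 0.0272
grip_force: 82.1
```

Request:
step_arm:
  deltas:
    - [[0,0,0,0,0,-0.012,15],[0,0,0,0,0,-0.012,15],[0,0,0,0,0,0.003,15],[0,0,0,0,0,0.003,15],[0,0,0,0,0,0.003,15]]

```text
time: 37.75
ee_pos: [0.581, -0.0044, 0.1392]
eef_rot: [0.087, 0.996, -0.0, 0.001]
ft_force: [-2.4, 0.1, 11.9]
width: 0.0272
grip_force: 89.3
```

Both stop at the same level (0.139), so both are seated. Now I'll return the mallet to the mat.

```bash
python3 - <<'E'
from h import *
goal([0.375,-0.252,0.2],np.radians(80))
E
```

```text
shift [ 0.1595 -0.2797 -0.0611] turn [-0.     0.003 -0.   ]
```

Request:
step_arm:
  deltas:
    - [[0,0,0,0,0,-0.05,15],[0,0.003,0,0,0,-0.085,15],[0,0.003,0,0.025,-0.045,-0.085,15],[0,0.003,0,0.055,-0.095,-0.085,15],[0,0.003,0,0.085,-0.145,-0.085,15],[0,0.003,0,0.11,-0.195,-0.085,15],[0,0.003,0,0.14,-0.245,-0.085,15],[0,0.003,0,0.16,-0.28,-0.061,15],[0,0.003,0,0.16,-0.28,-0.061,15],[0,0.003,0,0.16,-0.28,-0.02,15],[0,0.003,0,0.16,-0.28,0.03,15],[0,0.003,0,0.16,-0.28,0.06,15],[0,0.003,0,0.16,-0.28,0.068,15],[0,0.003,0,0.16,-0.28,0.071,15],[0,0.003,0,0.16,-0.28,0.071,15]]

```text
time: 39.62
ee_pos: [0.3746, -0.2527, 0.0683]
eef_rot: [0.087, 0.996, -0.001, -0.001]
ft_force: [-0.2, 0.9, -2.4]
width: 0.0272
grip_force: 82.2
```

```bash
python3 - <<'E'
from h import *
s=readout.read_state(); print(s["joint_positions"].round(2))
goal([0.375,-0.252,0.062],np.radians(80))
E
```

```text
[ 1.57  0.38 -1.2   2.05  0.43  0.99  1.55]
shift [-0.0003  0.0008  0.0063] turn [-0.001 -0.001 -0.   ]
```

Request:
step_arm:
  deltas:
    - [[0,0,0,0,0,0.003,15],[0,0,0,0,0,0.003,15]]

```text
time: 39.88
ee_pos: [0.3739, -0.2527, 0.0646]
eef_rot: [0.088, 0.996, -0.0, -0.001]
ft_force: [0.2, -0.7, -3.8]
width: 0.0269
grip_force: 82.2
```

Request:
step_arm:
  deltas:
    - [[0,0,0,0,0,0.002,15],[0,0,0,0,0,0.002,15]]

```text
time: 40.12
ee_pos: [0.3738, -0.2524, 0.0623]
eef_rot: [0.087, 0.996, 0.0, -0.001]
ft_force: [0.5, -0.5, -3.4]
width: 0.0269
grip_force: 82.2
```

Request:
step_arm:
  deltas:
    - [[0,0,0,0,0,0.0015,15],[0,0,0,0,0,0.0015,15]]

```text
time: 40.38
ee_pos: [0.3738, -0.2523, 0.0607]
eef_rot: [0.087, 0.996, 0.0, -0.001]
ft_force: [0.4, -0.3, -2.7]
width: 0.0271
grip_force: 82.2
```

Request:
step_arm:
  deltas:
    - [[0,0,0,0,0,0.0015,15],[0,0,0,0,0,0.0015,15]]

```text
time: 40.62
ee_pos: [0.374, -0.2524, 0.0595]
eef_rot: [0.087, 0.996, -0.0, -0.001]
ft_force: [-1.4, 0.5, 0.2]
width: 0.0274
grip_force: 83.0
```

Contact at 0.0595 confirms the mallet's 56.5 mm offset, and so also that the blanks' tops were at 83 mm. I'll release it and go to the lever.

Request:
step_arm:
  deltas:
    - [[0,0,0,0,0,0,25],[0,0,0,0,0,0,40],[0,0,0,0,0,0,70],[0,0,0,0,0,0,100],[0,0,0,0,0,0,100],[0,0,0,0,0,-0.02,100],[0,0,0,0,0,-0.06,100],[0,0,0,0,0,-0.11,100],[0,0,0,0,0,-0.16,100],[0,0,0,0,0,-0.2,100],[0,0,0,0,0,-0.2,100]]
  squeeze: 20

```text
time: 42.0
ee_pos: [0.3754, -0.2532, 0.2614]
eef_rot: [0.088, 0.996, -0.003, -0.001]
ft_force: [0.6, 0.8, -0.4]
width: 0.0868
grip_force: 0.0
```

```bash
python3 - <<'E'
from h import *
s=readout.read_state(); print(s["ee_pos"].round(4),s["width"])
c=snap("wrist","w14"); hsv=cv2.cvtColor(c["img"],cv2.COLOR_RGB2HSV)
m=((hsv[:,:,0]<20)&(hsv[:,:,1]>120)&(hsv[:,:,2]>60)).astype(np.uint8)
n,l,st,ce=cv2.connectedComponentsWithStats(m)
for i in range(1,n):
    if st[i,4]>300 and ce[i][1]<270: print(st[i],ce[i].round(1),px(c,ce[i],.07,s).round(4))
goal([0.5245,-0.2345,0.26],np.radians(158))
E
```

```text
[ 0.3754 -0.2532  0.2614] 0.0868331011447012
[559  95  57  27 747] [594.5 110.2] [0.3511 0.047  0.07  ]
[   0   97   30   72 1140] [  9.9 142.1] [ 0.2737 -0.585   0.07  ]
[436 128  37  26 557] [458.1 141.5] [ 0.3591 -0.0969  0.07  ]
[309 162  24  29 544] [320.2 176. ] [ 0.371  -0.2528  0.07  ]
shift [-0.1445  0.0445 -0.0007] turn [-1.000e-03 -4.000e-03 -1.363e+00]
```

Request:
step_arm:
  deltas:
    - [[0,0,0.18,-0.04,0.012,0,100],[0,0,0.36,-0.08,0.024,0,100],[0,0,0.54,-0.12,0.036,0,100],[0,0,0.72,-0.1445,0.0445,0,100],[0,0,0.9,-0.1445,0.0445,0,100],[0,0,1.08,-0.1445,0.0445,0,100],[0,0,1.26,-0.1445,0.0445,0,100],[0,0,1.44,-0.1445,0.0445,0,100],[0,0,1.62,-0.1445,0.0445,0,100],[0,0,1.78,-0.1445,0.0445,0,100],[0,0,1.78,-0.1445,0.0445,0,100],[0,0,1.78,-0.1445,0.0445,0,100]]

```text
time: 43.55
ee_pos: [0.5241, -0.2332, 0.2569]
eef_rot: [0.829, 0.56, -0.002, -0.002]
ft_force: [0.2, -0.0, -0.4]
width: 0.0871
grip_force: 0.0
```

```bash
python3 - <<'E'
from h import *
s=readout.read_state(); print(s["ee_pos"].round(4),s["joint_positions"].round(2))
c=snap("wrist","w15"); g=cv2.cvtColor(c["img"],cv2.COLOR_RGB2GRAY)
m=(g[100:245]<60).astype(np.uint8); n,l,st,ce=cv2.connectedComponentsWithStats(m)
for i in range(1,n):
    if st[i,4]>60: print(st[i],(ce[i]+[0,100]).round(1),px(c,ce[i]+[0,100],.09,s).round(4))
goal([0.5245,-0.2345,0.09],np.radians(158))
E
```

```text
[ 0.5241 -0.2332  0.2569] [ 1.08  0.35 -0.92  1.54  0.28  1.4  -0.24]
[167   0  17  42 168] [177.4 120.8] [ 0.4166 -0.1193  0.09  ]
[502   0  19 136 802] [510.7 164.8] [ 0.7168 -0.2876  0.09  ]
[130  22  27  13 200] [144.  127.8] [ 0.3818 -0.1128  0.09  ]
[ 155   52  142   93 6795] [227.9 204.3] [ 0.4237 -0.2171  0.09  ]
[311  72  20  26 413] [320.6 184.3] [ 0.5255 -0.2337  0.09  ]
[393 129  27  16 297] [404.2 238.1] [ 0.5896 -0.3261  0.09  ]
[ 49 140 121   5 338] [101.8 242.8] [ 0.2699 -0.2051  0.09  ]
[469 140 121   5 328] [535.2 242.8] [ 0.7243 -0.3861  0.09  ]
shift [-0.001   0.0016  0.1673] turn [-0.005  0.     0.004]
```

Request:
step_arm:
  deltas:
    - [[-0.005,0,0,-0.001,0.001,0.05,100],[-0.005,0,0,-0.001,0.001,0.1,100],[-0.005,0,0,-0.001,0.001,0.14,100],[-0.005,0,0,-0.001,0.001,0.165,100],[-0.005,0,0,-0.001,0.001,0.166,60],[-0.005,0,0,-0.001,0.001,0.166,30],[-0.005,0,0,-0.001,0.001,0.166,5],[-0.005,0,0,-0.001,0.001,0.166,5],[-0.005,0,0,-0.001,0.001,0.166,5],[-0.005,0,0,-0.001,0.001,0.166,5],[-0.005,0,0,-0.001,0.001,0.166,5],[-0.005,0,0,-0.001,0.001,0.166,5]]

```text
time: 45.1
ee_pos: [0.5244, -0.2349, 0.0929]
eef_rot: [0.829, 0.559, 0.0, 0.001]
ft_force: [-1.5, 1.5, 1.8]
width: 0.0211
grip_force: 20.0
```

```bash
python3 - <<'E'
from h import *
s=readout.read_state(); p=s["ee_pos"]; print(p.round(4),s["ft_force"].round(2),s["width"],s["grip_force"])
Rt=R.from_quat(s["eef_rot"]); P=np.array([0.554,-0.150]); d=p[:2]-P; a0=np.degrees(np.arctan2(d[1],d[0]))%360; rr=np.linalg.norm(d); print(a0,rr)
for a in list(np.linspace(a0,170,11)[1:])+[167]:
    q=np.r_[P+rr*np.array([np.cos(np.radians(a)),np.sin(np.radians(a))]),p[2]]
    print(round(-np.radians(a-a0),2),Rt.inv().apply(q-p).round(4))
E
```

```text
[ 0.5244 -0.2349  0.0929] [-1.55  1.47  1.78] 0.021143286356737304 19.999824897386134
250.7557896350686 0.08995311047465748
0.14 [ 0.0003 -0.0127 -0.    ]
0.28 [ 0.0023 -0.0252 -0.0001]
0.42 [ 0.0061 -0.0373 -0.0001]
0.56 [ 0.0116 -0.0487 -0.0001]
0.7 [ 0.0186 -0.0592 -0.0001]
0.85 [ 0.027  -0.0687 -0.0002]
0.99 [ 0.0367 -0.0769 -0.0002]
1.13 [ 0.0474 -0.0836 -0.0002]
1.27 [ 0.059  -0.0888 -0.0002]
1.41 [ 0.0711 -0.0923 -0.0002]
1.46 [ 0.0758 -0.0932 -0.0002]
```

Request:
step_arm:
  deltas:
    - [[0,0,0,0,0,0,5],[0,0,0.14,0.0003,-0.0127,0,5],[0,0,0.28,0.0023,-0.0252,0,5],[0,0,0.42,0.006,-0.0373,0,5],[0,0,0.56,0.0116,-0.0487,0,5],[0,0,0.7,0.0186,-0.0592,0,5],[0,0,0.85,0.027,-0.0687,0,5],[0,0,0.99,0.0367,-0.0769,0,5],[0,0,1.13,0.0474,-0.0836,0,5],[0,0,1.27,0.059,-0.0888,0,5],[0,0,1.41,0.0711,-0.0923,0,5],[0,0,1.46,0.0758,-0.0932,0,5],[0,0,1.46,0.0758,-0.0932,0,5],[0,0,1.46,0.0758,-0.0932,0,5]]
  squeeze: 30

```text
time: 46.85
ee_pos: [0.4658, -0.1336, 0.0929]
eef_rot: [0.99, -0.137, 0.001, 0.003]
ft_force: [-3.5, -14.0, 2.7]
width: 0.0213
grip_force: 30.0
```

```bash
python3 - <<'E'
from h import *
s=readout.read_state(); p=s["ee_pos"]; print(p.round(4),s["ft_force"].round(2),s["width"],s["grip_force"])
d=p[:2]-[0.554,-.15]; print(np.degrees(np.arctan2(d[1],d[0]))%360, np.hypot(*d))
E
```

```text
[ 0.4658 -0.1336  0.0929] [ -3.54 -13.96   2.68] 0.02130204410990149 30.01571894623339
169.46910361465189 0.08967713556776183
```

Angle 169.5° with 14 N of resistance looks like the stop. One further nudge will confirm it.

Request:
step_arm:
  deltas:
    - [[0,0,0,0,-0.004,0,5],[0,0,0,0,-0.004,0,5],[0,0,0,0,-0.004,0,5]]

```text
time: 47.22
ee_pos: [0.4659, -0.1334, 0.0929]
eef_rot: [0.99, -0.139, 0.001, 0.005]
ft_force: [-7.3, -26.9, 3.4]
width: 0.0211
grip_force: 30.0
```

Request:
step_arm:
  deltas:
    - [[0,0,0,0,0.005,0,5],[0,0,0,0,0.005,0,20],[0,0,0,0,0.005,0,50],[0,0,0,0,0.005,0,60],[0,0,0,0,0.005,0,60],[0,0,0,0,0.005,-0.03,60],[0,0,0,0,0.005,-0.08,60],[0,0,0,0,0.005,-0.13,60],[0,0,0,0,0.005,-0.19,100],[0,0,0,-0.03,0.005,-0.23,100],[0,0,0,-0.03,0.005,-0.23,100],[0,0,0,-0.03,0.005,-0.23,100]]

```text
time: 48.72
ee_pos: [0.4368, -0.1222, 0.322]
eef_rot: [0.991, -0.136, 0.001, 0.001]
ft_force: [0.3, -0.6, -1.2]
width: 0.083
grip_force: 0.0
```

```bash
python3 - <<'E'
from h import *
s=readout.read_state(); print(s["time"],s["ee_pos"].round(4),s["ft_force"].round(1))
c=snap("wrist","w16"); g=cv2.cvtColor(c["img"],cv2.COLOR_RGB2GRAY); hsv=cv2.cvtColor(c["img"],cv2.COLOR_RGB2HSV)
m=(g[:245]<60).astype(np.uint8); n,l,st,ce=cv2.connectedComponentsWithStats(m)
for i in range(1,n):
    if 60<st[i,4]<9000: print("dark",st[i],px(c,ce[i],.09,s).round(4))
m=((hsv[:,:,0]<20)&(hsv[:,:,1]>120)&(hsv[:,:,2]>60)).astype(np.uint8); n,l,st,ce=cv2.connectedComponentsWithStats(m)
for i in range(1,n):
    if st[i,4]>200 and ce[i][1]<270: print("brown",st[i],px(c,ce[i],.083,s).round(4))
E
```

```text
48.725 [ 0.4368 -0.1222  0.322 ] [ 0.3 -0.6 -1.2]
dark [553   0  26  10 143] [ 0.5476 -0.431   0.09  ]
dark [632   0   8  24 104] [ 0.5204 -0.5104  0.09  ]
dark [510   4  35  23 345] [ 0.5456 -0.3917  0.09  ]
dark [106  22 183  39 482] [ 0.6033 -0.0708  0.09  ]
dark [202  57  23  53 655] [ 0.5725 -0.0329  0.09  ]
dark [ 134   65   34   52 1060] [0.5852 0.0405 0.09  ]
dark [183  78  14  15 176] [ 0.579  -0.0059  0.09  ]
dark [116  85  15  16 182] [0.5926 0.0722 0.09  ]
dark [ 352  116  113  116 7222] [ 0.4067 -0.234   0.09  ]
dark [314 138  16  20 253] [ 0.4667 -0.1353  0.09  ]
dark [223 223  30  22 418] [0.3827 0.0043 0.09  ]
dark [390 229  26  16 292] [ 0.3202 -0.2064  0.09  ]
dark [ 50 240 126   5 312] [0.4224 0.1843 0.09  ]
dark [462 240 128   5 313] [ 0.2638 -0.3803  0.09  ]
brown [ 471    0  138   52 2687] [ 0.5456 -0.3923  0.083 ]
brown [ 168   57   45   56 1636] [ 0.5806 -0.0044  0.083 ]
brown [ 101   64   47   56 1567] [0.5944 0.0748 0.083 ]
brown [408 177  29  26 513] [ 0.378  -0.2487  0.083 ]
brown [308 212  18  27 409] [ 0.3667 -0.1007  0.083 ]
```

The lever did not move under 27 N, so it is fully locked. Its knob stays at (0.467, −0.135), the blanks are in place, and the mallet stands on the mat.

```bash
python3 -c "
from h import *
print(r.close_job())"
```

```text
the job is handed in; nothing more can be done
None
```

Job handed in: both blanks are seated on the parallels (tops at about 83 mm), the lever is locked hard against its stop, the mallet stands on its mat, and I never touched the dowel block, flange or screwdriver.

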